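# Load a wire reel on the bench dispenser

## Robot

A 6-joint arm with a two-finger parallel gripper is mounted at the origin on a cart in front of the work surface, level with it; the furniture and walls round the work are solid. World frame = base frame: x ahead of the robot, y to its left, z up, the work surface at z = 0. Lengths are in m, angles in rad, forces in N, time in s.
With the tool pointing down it reaches from about 0.25 to 0.725 m from the base axis. Payload 4 kg.
Tool frame: the origin (TCP) lies at the very end of the fingers, on their centre line; the grasp point (between the pads) lies 19 mm behind it; z points along the fingers, y is the line along which they close (so a half turn about z gives the same grasp; the last joint's range is limited). The gripper opens to 85 mm and grips with 20 to 120 N. Pads are 22 mm wide; open, the fingers measure 114 mm over their backs; the gripper's body (76 mm by 85 mm) begins 54 mm behind the grasp point. The pads swing forward as they close: fully open they stand 13 mm farther back than shut.
Start: joints at [0, 0.241, 0.005, 1.335, 0, 1.571], TCP at [0.5, -0, 0.21] pointing down, gripper open.
Joint ranges: [-2.72, 2.72], [-1.05, 1.87], [-1.09, 1.28], [-1.99, 2.15], [-1.42, 1.44], [-3.14, 3.14]. Speed limits (rad/s): [2.79, 2.79, 3.14, 3.14, 3.14, 3.14].

## Interface

Orientations are given as a rotation vector (axis times angle).
In Python, from station import status, eyes, manip, spot_in, outline_of, pinpoint gives the robot as it stands.
- The arm moves only by the shell command python3 -m jog 'ROWS'. ROWS is JSON, a list of rows, each a list of 7 numbers: the turn, a rotation vector about the tool's x, y, z in rad, then the shift along the tool's x, y, z in mm, then the finger opening in mm, from 0 to 85.4. In form: [[wx, wy, wz, dx, dy, dz, claw], ...]. A call has exactly 8 rows; each row is the pose to reach, as a shift and turn from the pose commanded when the call began, along the tool's axes at that moment; what a row does not reach only later rows make up. A row lasts 1/10 s, in which the tool goes at most 50 mm and 8.59 degrees, less where a joint would pass 70% of its speed; a pose out of reach is approached as far as the arm can. A call with a gripper value outside its range is refused whole. The fingers move at their own pace and stop on an object; the grip force is fixed at half the most. Time passes only in rows, so rows that repeat a pose let the fingers close, or fill a call up. It gives the time, the measured TCP pose, the force, the opening and the grip force at its end, in the units of the state.
- status.observe(): the state, without advancing time (a new reading comes with each control period).
- eyes.get_image(name): name is "scene" or "side" or "wrist"; returns a dict with "color" (400x640x3 uint8, red, green, blue), "fx", "fy", "cx", "cy" (pixels), "T" (4x4, takes a point from camera to world coordinates); the wrist camera has in their place "tool_from_camera" (4x4, takes a point from camera to tool coordinates, whose origin is the TCP and whose axes are the flange's). Camera axes: x right, y up, looking along -z (the intrinsics and any distortion apply to the point x, -y, -z); pixel columns grow to the right and rows downward; lengths in m; the calibration is good to about 2 mm. A picture is of the moment at which its call begins: read the wrist's pose just before it. There is no depth.
- manip.close_job(): hands the job in; it is judged then, once.
Trained networks look in a picture, given as the dict that the camera call returned (one of the last four; its "shot" number tells which), for a name from the list of things; names that differ only in an ending like _2 or _b are one class to them, and where a whole thing is asked for, a point or a joint stands for the part that bears it (a point fixed in the world has none). Each returns a list of dicts, best first, with "score" (0 to 1); they miss things now and then, are a little off and sometimes report something else, mostly with a low value. They report only what shows in the picture. A call takes as long as a camera call. They do not tell look-alikes from the thing itself.
- spot_in(picture, name): "extent" ([centre column, centre row, width, height] in pixels, round what is visible of it).
- outline_of(picture, name): "pixels" (400x640 bool, what is visible of it) and "extent" ([centre column, centre row, width, height] in pixels, round what is visible of it).
- pinpoint(picture, name): "position" ([column, row] in pixels: a listed point, or the origin of a listed thing).
The state is a dict: "time": time; "joint_positions": joint angles; "dq": joint speeds; "joint_efforts": joint torques, N m; "ee_pos": TCP position; "eef_rot": TCP orientation; "ft_force": force on the tool from outside, world axes, zero at the start; "moment": the same for the moment, N m; "finger_gap": opening from 0.0 (shut) to 1.0 (fully open); "gripper_force": force on a finger pad.
Only numpy, scipy, OpenCV 4.12 (cv2) and the standard library are available. Lean on these libraries where they do the work, as an engineer would, in place of code of your own. Each camera call takes 0.05 s, during which the arm holds its last target. There are 200 camera calls.

## Task

Load the wire reel on the dispenser stand: take the spindle out of the stand's hooked slots, feel it gently into the bore of the reel lying in the sloping cradle and push it fully through, without pressing the reel hard into its cradle, until the reel meets the collar, and carry the reel on the spindle to the stand. Put the spindle back so that both ends lie fully down in their seats under the hooks, with the reel hanging on it between the cheeks, and let go. Handle the reel only with the spindle, never with the gripper, and leave the other things on the bench where they are.

Things in the scene. Friction and masses are not known exactly. Their poses are not given: they have to be found in the camera images.
- spindle: Spindle, 118 mm: black octagonal handle 18 mm across flats, then a steel rod 10 mm thick with a 20 mm collar. Origin mid-handle on the axis; x along the rod to the nose. Along x: handle -19 to 19 mm, bare rod to 31, collar 31 to 35, bare rod to 99 (its end edge broken by 0.7 mm). 0.08 kg. Starts level in the stand's seats, up to 3 mm off lengthwise.
- spindle_root (a point): Point on the spindle's axis 25 mm ahead of its origin, middle of the 12 mm bare gap between handle and collar: the stand's near cheek belongs here.
- spindle_end (a point): Point on the spindle's axis 83 mm ahead of its origin, 16 mm short of the nose: the stand's far cheek belongs here.
- reel: Loose reel of copper wire, grey flanges 60 mm in diameter, 36 mm wide, about 0.15 kg, bore 11.6 mm right through; it slides along the rod when the rod slopes. Origin mid-bore; x along the bore, at the start 40 degrees below level, downhill. Enter at the upper end, 18 mm uphill of the origin. Against the collar, its origin is 53 mm ahead of the spindle's.
- cradle: Fixed grey V trough of sheet metal sloping down 40 degrees towards its +x, foot 92 x 80 mm. Origin on the bench under the reel's centre; x is downhill seen from above. A forked back plate at the low end stops the reel: its slot, 20 mm wide, open at the top, floor 12 mm below the bore's axis, lets the nose out 28 mm; its prongs end 15 mm above the axis. Trough ends 6 mm uphill of the reel.
- cradle_reel (a point): Where the reel's centre rests in the cradle, 62 mm above the bench.
- stand: Fixed grey dispenser stand: foot 92 x 88 mm, 2 upright cheeks, 4 mm thick, 78 mm high, centred at x = -29 and 29 mm. Origin on the bench below the seats' middle; x along the seated spindle, handle outside at -x (its origin at x = -54 mm). Hooked slots in both cheeks, 14 mm wide: mouth open at the top at y = -18 mm, then level towards +y under the hook, then down into the seat at y = 0.
- seat_near (a point): Seat in the handle-side cheek: place of the seated spindle's axis, 54 mm above the bench; spindle_root belongs here. In the mouth the axis can sink to 60 mm above the bench (a ledge); in the passage under the hook it can be 60 to 66 mm high; at the seat it drops to 54. Taking out is the reverse: up 9 mm, 18 mm towards the stand's -y, up and out (cheek tops 78 mm).
- seat_far (a point): Seat in the other cheek, the same slot, 58 mm along the stand's x; spindle_end belongs here.
- cutters: Red-handled cutters, 146 x 44 x 11 mm, bystander.
- cell: Small grey battery cell, 53 x 34 x 10 mm, bystander.
- solder_reel: Small orange reel of solder, 56 mm in diameter, 29 mm high, bystander.
- tape_roll: Roll of black tape, 62 mm, 19 mm high, bystander.
- driver_red: Red screwdriver, 180 mm long, bystander.
- hex_key: Black L-shaped hex key, 68 x 23 x 4 mm, bystander.
There are look-alikes about, which are no part of the job. What is shaped like the reel but pink or purple is not meant.

How it is judged:
On the way, in this order (a step that is already met when the one before it is completed fails the run):
1. the spindle is through the reel's bore, the reel against or within 5 mm of the collar (x of reel in the frame of spindle between 0.045 and 0.058 m and angle between the x axis of reel and the x axis of spindle, either way round below 0.25 rad and y of reel in the frame of spindle between -0.006 and 0.006 m and z of reel in the frame of spindle between -0.006 and 0.006 m), for 0.1 s.
2. the reel hangs on the spindle clear of cradle and bench (x of reel in the frame of spindle above 0.045 m and angle between the x axis of reel and the x axis of spindle, either way round below 0.25 rad and y of reel in the frame of spindle between -0.006 and 0.006 m and z of reel in the frame of spindle between -0.006 and 0.006 m and contact force between reel and cradle below 0.05 N and height (world z) of reel above 0.072 m and horizontal distance between reel and cradle_reel above 0.1 m), for 0.2 s.
At the end, for the whole second after the job is handed in: The spindle lies in both seats under the hooks: at both cheeks its axis is within 3 mm of the seat in height, 4 mm across and 6.5 mm lengthwise. The reel is threaded on it between the cheeks, its middle 45 to 68 mm ahead of the handle's middle; both are at rest (x of reel in the frame of spindle between 0.045 and 0.068 m and angle between the x axis of reel and the x axis of spindle, either way round below 0.25 rad and y of reel in the frame of spindle between -0.006 and 0.006 m and z of reel in the frame of spindle between -0.006 and 0.006 m and y of spindle_root in the frame of seat_near between -0.004 and 0.004 m and z of spindle_root in the frame of seat_near between -0.003 and 0.003 m and x of spindle_root in the frame of seat_near between -0.0065 and 0.0065 m and y of spindle_end in the frame of seat_far between -0.004 and 0.004 m and z of spindle_end in the frame of seat_far between -0.003 and 0.003 m and x of spindle_end in the frame of seat_far between -0.0065 and 0.0065 m and linear speed of spindle below 0.02 m/s and linear speed of reel below 0.03 m/s); the robot touches nothing.
It fails at once if the reel is pressed hard into its cradle (contact force between reel and cradle above 40 N).
It fails at once if the gripper presses on the reel (contact force between the fingers and reel above 3 N).
It fails at once if a bystander is moved by more than 25 mm (distance of any of cutters, cell, solder_reel, tape_roll, driver_red, hex_key from where it was at the start of the episode above 0.025 m).
It also fails if it takes over 58 s, if anything falls off the work surface, if the arm or the gripper's body presses on something with over 40 N, if the wrist force passes 120 N, or if a joint passes its speed limit or range.

## Working session

There is one attempt and no reset: what is moved stays moved. The work goes in short steps, Python scripts to look and compute and a shell command to move; the robot and the scene stay as the last step left them, time stands still between calls to the robot, and variables do not carry over. Pictures are saved under pics/ and viewed, at most 10 in all, crops included, and the job is handed in when it is done.

```bash
ls; mkdir -p pics; cat > h.py <<'E'
import numpy as np, cv2
from scipy.spatial.transform import Rotation as R
from station import status, eyes, manip, spot_in, outline_of, pinpoint
def tool():
    s=status.observe(); T=np.eye(4); T[:3,:3]=R.from_rotvec(s['eef_rot']).as_matrix(); T[:3,3]=s['ee_pos']; return T
def shot(n,f=None):
    W=tool() if n=='wrist' else None
    p=eyes.get_image(n)
    p['C']=W@np.array(p['tool_from_camera']) if n=='wrist' else np.array(p['T'])
    if f: cv2.imwrite(f,p['color'][:,:,::-1])
    return p
def ray(p,uv):
    d=np.array([(uv[0]-p['cx'])/p['fx'],-(uv[1]-p['cy'])/p['fy'],-1.]); d=p['C'][:3,:3]@d
    return p['C'][:3,3],d/np.linalg.norm(d)
def at_z(p,uv,z):
    o,d=ray(p,uv); return o+d*(z-o[2])/d[2]
def tri(l):
    A=np.zeros((3,3));b=np.zeros(3)
    for p,uv in l:
        o,d=ray(p,uv);M=np.eye(3)-np.outer(d,d);A+=M;b+=M@o
    x=np.linalg.solve(A,b)
    return x,[np.linalg.norm(np.cross(x-ray(p,uv)[0],ray(p,uv)[1])) for p,uv in l]
def proj(p,X):
    c=np.linalg.inv(p['C'])@np.r_[X,1]; return np.array([p['cx']+p['fx']*c[0]/-c[2],p['cy']-p['fy']*c[1]/-c[2]])
E
python3 - <<'E'
from h import *
a=shot('scene','pics/scene.png');b=shot('side','pics/side.png')
print([k for k in a]); np.set_printoptions(precision=4,suppress=True)
print(a['C'],b['C'],a['fx'])
for n in ['spindle','spindle_root','spindle_end','reel','cradle','cradle_reel','stand','seat_near','seat_far']:
    for nm,p in (('scene',a),('side',b)):
        print(n,nm,[(np.round(d['position']),round(d['score'],2)) for d in pinpoint(p,n)][:4])
E
```

```text
pics
['color', 'fx', 'fy', 'cx', 'cy', 'T', 'shot', 'C']
[[ 0.8638  0.2615 -0.4307 -0.0262]
 [-0.5038  0.4358 -0.7458 -0.8533]
 [-0.0073  0.8612  0.5081  0.7222]
 [ 0.      0.      0.      1.    ]] [[-0.9999  0.0066  0.0122  0.539 ]
 [ 0.008  -0.4417  0.8972  1.0044]
 [ 0.0113  0.8972  0.4416  0.529 ]
 [ 0.      0.      0.      1.    ]] 492.8432934348679
spindle scene [(array([352., 238.]), 0.48), (array([327., 227.]), 0.3)]
spindle side [(array([315., 184.]), 0.59)]
spindle_root scene [(array([342., 229.]), 0.71)]
spindle_root side [(array([324., 186.]), 0.5), (array([362., 185.]), 0.45)]
spindle_end scene [(array([325., 226.]), 0.45), (array([305., 186.]), 0.44), (array([352., 238.]), 0.35), (array([278., 244.]), 0.31)]
spindle_end side [(array([326., 199.]), 0.5)]
reel scene [(array([282., 246.]), 0.73), (array([384., 268.]), 0.72)]
reel side [(array([337., 244.]), 0.91), (array([310., 183.]), 0.67), (array([376., 194.]), 0.56), (array([333., 266.]), 0.44)]
cradle scene [(array([281., 199.]), 0.97)]
cradle side [(array([334., 264.]), 0.62)]
cradle_reel scene [(array([284., 179.]), 0.64), (array([346., 230.]), 0.5)]
cradle_reel side [(array([338., 244.]), 0.75), (array([365., 184.]), 0.26)]
stand scene [(array([336., 246.]), 0.67), (array([280., 180.]), 0.16)]
stand side [(array([325., 208.]), 0.78), (array([366., 184.]), 0.43)]
seat_near scene [(array([350., 233.]), 0.79)]
seat_near side [(array([324., 187.]), 0.91)]
seat_far scene [(array([326., 226.]), 0.79)]
seat_far side [(array([332., 198.]), 0.67)]
```

View pics/scene.png

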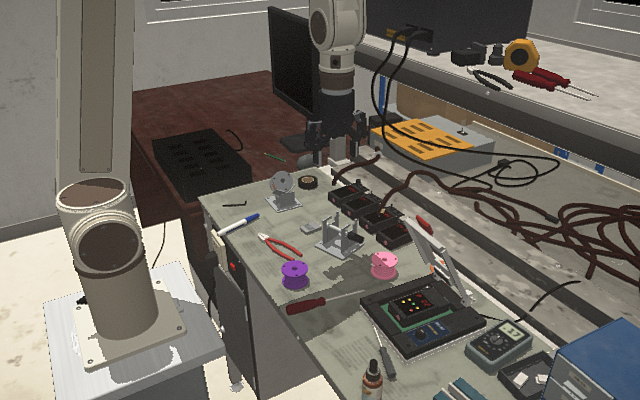

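View pics/side.png

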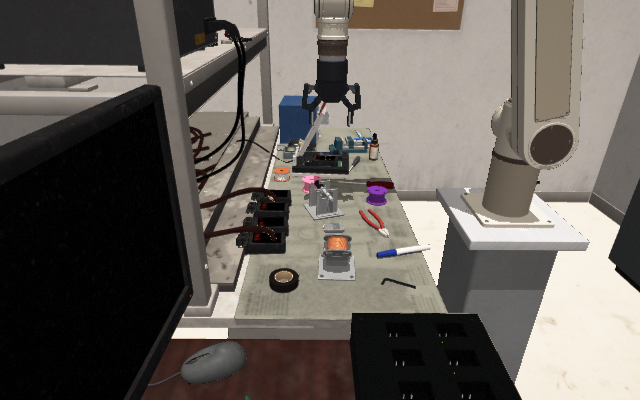

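The scene view shows the cradle with the grey/copper reel at (281,185), and at (337,244) in the side view. The stand with the spindle is at (338,238) in the scene view and (323,200) in the side view. Three things look like the reel: the copper one in the cradle, the pink one at (384,264) and the purple one at (295,272). The one in the cradle is meant, because it has grey flanges and copper wire and lies in the sloping trough.

```bash
python3 - <<'E'
from h import *
np.set_printoptions(precision=4,suppress=True)
a=shot('scene');b=shot('side')
for n,u,v in [('cradle_reel',(284,180),(338,244)),('near',(350,233),(324,187)),('far',(326,226),(332,198)),('handle',(354,238),(316,184))]:
    print(n,*tri([(a,u),(b,v)]))
print('seat near z54',at_z(a,(350,233),.054),at_z(b,(324,187),.054)); print('far',at_z(a,(326,226),.054),at_z(b,(332,198),.054))
for n in ['cutters','cell','solder_reel','tape_roll','driver_red','hex_key','cradle','stand']:
    for p in (a,b): print(n,[(np.round(d['position']),round(d['score'],2),at_z(p,d['position'],.01)[:2]) for d in pinpoint(p,n)][:2])
im=np.hstack([cv2.resize(p['color'][y-50:y+50,x-50:x+50],(400,400),interpolation=cv2.INTER_CUBIC) for p,x,y in ((a,340,235),(b,330,215))])
cv2.imwrite('pics/crop1.png',im[:,:,::-1])
E
```

```text
cradle_reel [0.4922 0.2784 0.0662] [np.float64(0.006514190273323633), np.float64(0.006514190273323705)]
near [ 0.5145 -0.034   0.0574] [np.float64(0.0057723858067975685), np.float64(0.005772385806797463)]
far [0.4903 0.0308 0.0519] [np.float64(0.0013354724191723816), np.float64(0.0013354724191724828)]
handle [ 0.5277 -0.0488  0.0539] [np.float64(0.005284090586559646), np.float64(0.005284090586559596)]
seat near z54 [ 0.5244 -0.028   0.054 ] [ 0.5095 -0.0345  0.054 ]
far [0.4903 0.0284 0.054 ] [0.4894 0.0363 0.054 ]
cutters [(array([279., 246.]), 0.63, array([0.377 , 0.0676]))]
cutters [(array([378., 225.]), 0.52, array([0.3724, 0.1028]))]
cell [(array([311., 226.]), 0.76, array([0.4908, 0.106 ]))]
cell [(array([332., 231.]), 0.59, array([0.4917, 0.1334]))]
solder_reel [(array([444., 280.]), 0.38, array([ 0.6395, -0.239 ]))]
solder_reel [(array([279., 178.]), 0.7, array([ 0.6515, -0.1981]))]
tape_roll [(array([303., 183.]), 0.8, array([0.5866, 0.3283])), (array([311., 229.]), 0.29, array([0.4834, 0.0932]))]
tape_roll [(array([284., 281.]), 0.6, array([0.599, 0.338]))]
driver_red [(array([328., 302.]), 0.73, array([ 0.3778, -0.1683]))]
driver_red [(array([366., 183.]), 0.61, array([ 0.3731, -0.1621]))]
hex_key [(array([235., 207.]), 0.46, array([0.3551, 0.3041]))]
hex_key [(array([397., 288.]), 0.48, array([0.3697, 0.3575]))]
cradle [(array([283., 200.]), 0.92, array([0.4862, 0.2672]))]
cradle [(array([334., 266.]), 0.98, array([0.4934, 0.2844]))]
stand [(array([276., 243.]), 0.7, array([0.3784, 0.0832]))]
stand [(array([326., 211.]), 0.55, array([0.5037, 0.0294])), (array([323., 184.]), 0.5, array([ 0.5082, -0.1512]))]
```

View pics/crop1.png

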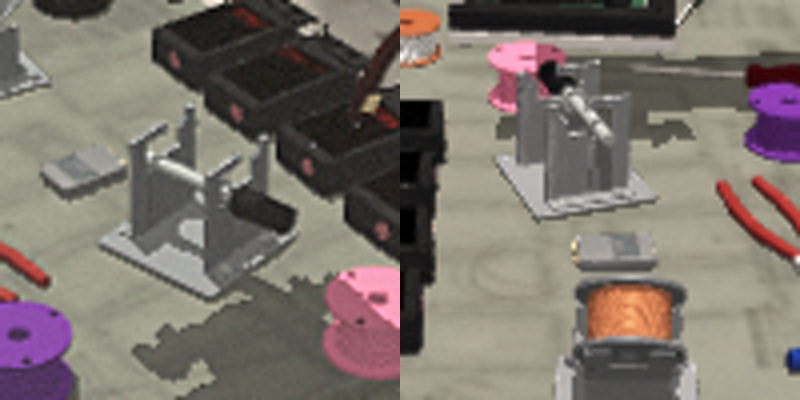

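The crop shows the spindle seated with its black handle towards -y and the nose towards the cradle. The cradle's low, forked end faces +y, towards the side camera. The copper-wound reel with grey flanges is confirmed. Next I take a wrist look.

```bash
python3 - <<'E'
from h import *
np.set_printoptions(precision=4,suppress=True)
w=shot('wrist','pics/w1.png'); print(tool()); print(w['tool_from_camera'],w['fx'])
for n in ['spindle','spindle_root','spindle_end','stand','seat_near','seat_far','cradle_reel','reel']:
    print(n,[(np.round(d['position']),round(d['score'],2),at_z(w,d['position'],.054)[:2]) for d in pinpoint(w,n)][:3])
print(status.observe()['time'])
E
```

```text
[[ 0.0001  1.     -0.      0.5   ]
 [ 1.     -0.0001 -0.     -0.    ]
 [-0.     -0.     -1.      0.2098]
 [ 0.      0.      0.      1.    ]]
[[-0.0008  0.9554  0.2952  0.0756]
 [ 1.      0.0008  0.      0.0003]
 [-0.0002  0.2952 -0.9554 -0.1651]
 [ 0.      0.      0.      1.    ]] 316.90182196933245
spindle [(array([344., 221.]), 0.61, array([ 0.5229, -0.0467]))]
spindle_root [(array([337., 201.]), 0.81, array([ 0.5153, -0.0242]))]
spindle_end [(array([323., 147.]), 0.83, array([0.5007, 0.0328]))]
stand [(array([331., 162.]), 0.57, array([0.5083, 0.0177]))]
seat_near [(array([340., 197.]), 0.59, array([ 0.5178, -0.0198]))]
seat_far [(array([321., 148.]), 0.66, array([0.4982, 0.0321]))]
cradle_reel []
reel [(array([359., 272.]), 0.94, array([ 0.5409, -0.1081])), (array([204., 215.]), 0.77, array([ 0.3725, -0.0395]))]
2.35
```

View pics/w1.png

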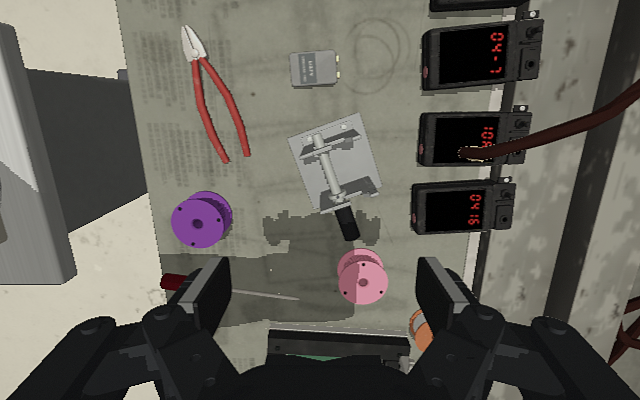

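The wrist view shows the handle from (340,208) to (351,239), the rod nose at about (318,133), the foot tilted by about 15°, and the pink reel close below at (362,276). Next I look at the cradle from above.

```bash
python3 -m jog '[[0,0,0,40,0,0,60],[0,0,0,80,0,0,60],[0,0,0,120,0,0,60],[0,0,0,150,0,0,60],[0,0,0,150,0,0,60],[0,0,0,150,0,0,60],[0,0,0,150,0,0,60],[0,0,0,150,0,0,60]]'
python3 - <<'E'
from h import *
np.set_printoptions(precision=4,suppress=True)
w=shot('wrist'); print(tool()[:3,3])
for n,z in [('reel',.062),('cradle_reel',.062),('cradle',0)]:
    print(n,[(np.round(d['position']),round(d['score'],2),at_z(w,d['position'],z)[:2]) for d in pinpoint(w,n)][:3])
for n,z in (('stand',.002),('cradle',.002)):
  for d in outline_of(w,n)[:1]:
    m=d['pixels'].astype(np.uint8); print(n,d['score'],m.sum(),d['extent'])
im=cv2.resize(w['color'][0:300,120:520],(800,600),interpolation=cv2.INTER_CUBIC)
cv2.imwrite('pics/w2.png',im[:,:,::-1]);np.save('C2.npy',w['C']); print(w['cx'],w['cy'],w['fy'])
E
```

```text
time: 3.15
ee_pos: [0.5001, 0.1489, 0.2099]
eef_rot: [2.223, 2.219, -0.0]
ft_force: [0.4, 0.5, 0.3]
finger_gap: 0.7
gripper_force: 0.0
[0.5001 0.1489 0.2099]
reel [(array([311.,  34.]), 0.75, array([0.4899, 0.283 ]))]
cradle_reel [(array([228., 222.]), 0.3, array([0.4   , 0.1048]))]
cradle []
cradle 0.95 2664 [315.5, 49.3, 77.0, 95.6]
323.03079437449145 200.57982679984045 316.90182196933245
```

View pics/w2.png

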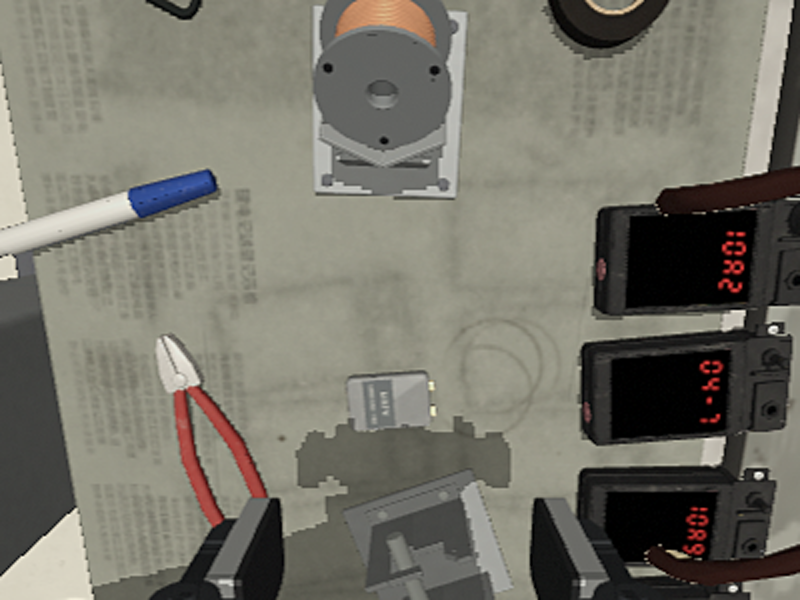

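The crop shows the bore's upper mouth at crop (382,93), which is full-frame (311,46.5), with the foot almost aligned to world axes.

```bash
cat > m.py <<'E'
from h import *
np.set_printoptions(precision=4,suppress=True)
p=dict(C=np.load('C2.npy'),fx=316.902,fy=316.902,cx=323.031,cy=200.58)
f=lambda u,v:(120+u/2,v/2)
print('mouth',at_z(p,f(382,93),.0736))
P=[at_z(p,f(*c),.003) for c in ((315,193),(456,198),(466,13),(313,10))]
print(P); e=P[1]-P[0]; print(np.linalg.norm(e),np.degrees(np.arctan2(e[1],e[0])), (P[0]+P[1])/2)
for a,b in((1,2),(0,3)):
    e=P[b]-P[a]; print(np.degrees(np.arctan2(-e[0],e[1])))
print('flange 3 holes/edges',[at_z(p,f(*c),.0736) for c in ((315,88),(452,88))])
E
python3 m.py
```

```text
mouth [0.4902 0.2709 0.0736]
[array([0.4497, 0.2311, 0.003 ]), array([0.5284, 0.2283, 0.003 ]), array([0.5317, 0.3193, 0.003 ]), array([0.4527, 0.3208, 0.003 ])]
0.0787398355096581 -2.075293674644716 [0.4891 0.2297 0.003 ]
-2.0605990717519966
-1.9149411650439383
flange 3 holes/edges [array([0.4613, 0.273 , 0.0736]), array([0.5204, 0.2728, 0.0736])]
```

```bash
python3 -m jog '[[0,0,-0.1,-40,5,0,60],[0,0,-0.2,-80,10,0,60],[0,0,-0.25,-120,15,10,60],[0,0,-0.25,-160,20,30,60],[0,0,-0.25,-196,23,50,60],[0,0,-0.25,-196,23,80,60],[0,0,-0.25,-196,23,80,60],[0,0,-0.25,-196,23,80,60]]'
python3 - <<'E'
from h import *
np.set_printoptions(precision=4,suppress=True)
w=shot('wrist'); print(tool())
for n,z in [('spindle',.054),('spindle_root',.054),('spindle_end',.054),('seat_near',.054),('seat_far',.054)]:
    print(n,[(np.round(d['position']),round(d['score'],2),at_z(w,d['position'],z)[:2]) for d in pinpoint(w,n)][:3])
im=cv2.resize(w['color'][0:300,120:520],(800,600),interpolation=cv2.INTER_CUBIC)
cv2.imwrite('pics/w3.png',im[:,:,::-1]);np.save('C3.npy',w['C'])
E
```

```text
time: 4.25
ee_pos: [0.5225, -0.0459, 0.1298]
eef_rot: [-1.926, -2.48, 0.001]
ft_force: [0.2, -0.0, 0.1]
finger_gap: 0.7
gripper_force: 0.0
[[-0.2481  0.9687  0.0011  0.5236]
 [ 0.9687  0.2481  0.     -0.0456]
 [-0.0002  0.0011 -1.      0.1309]
 [ 0.      0.      0.      1.    ]]
spindle [(array([323., 206.]), 0.94, array([ 0.5236, -0.0496]))]
spindle_root [(array([324., 174.]), 0.67, array([ 0.5178, -0.0235]))]
spindle_end [(array([316.,  96.]), 0.76, array([0.4983, 0.0307]))]
seat_near [(array([323., 172.]), 0.67, array([ 0.5165, -0.0227]))]
seat_far [(array([316.,  92.]), 0.7, array([0.4975, 0.0334]))]
```

View pics/w3.png

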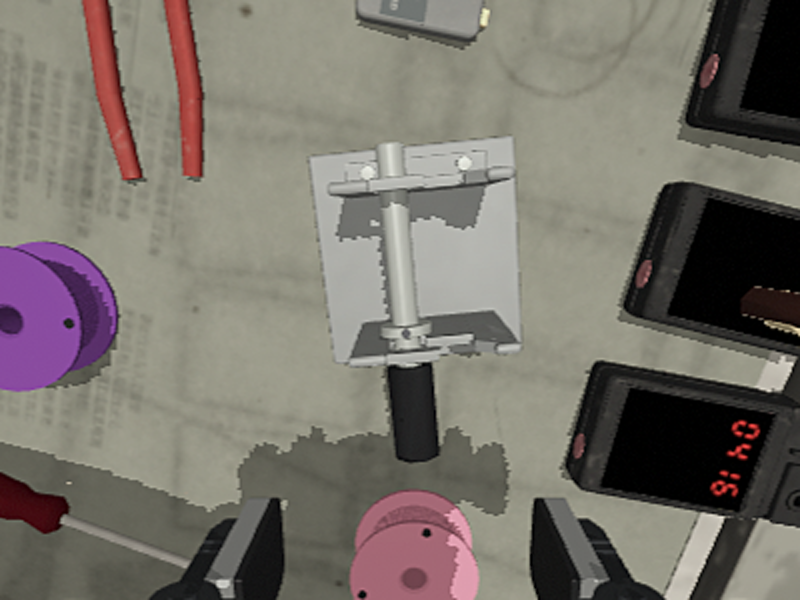

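The picture shows the handle from about crop (408,365) to (416,460), the collar at (405,333) and the nose at (390,145). The stand's foot corners are visible, and it is turned about 5° further than the tool.

```bash
cat > m2.py <<'E'
from h import *
np.set_printoptions(precision=4,suppress=True)
p=dict(C=np.load('C3.npy'),fx=316.902,fy=316.902,cx=323.031,cy=200.58)
f=lambda u,v:(120+u/2,v/2)
A=[at_z(p,f(*c),.054) for c in ((390,145),(404,333),(409,364),(416,458))]
print('axis',*A); 
e=A[0]-A[3]; print(np.linalg.norm(e),np.degrees(np.arctan2(-e[0],e[1])))
e=A[0]-A[1]; print(np.linalg.norm(e),np.degrees(np.arctan2(-e[0],e[1])))
P=[at_z(p,f(*c),.003) for c in ((335,363),(522,345),(513,137),(311,156))]
print('foot',*P,sum(P)/4,[np.linalg.norm(P[i]-P[i-1]) for i in range(4)])
for a,b in((0,1),(3,2)):
    e=P[b]-P[a]; print(np.degrees(np.arctan2(e[1],e[0])))
for a,b in((1,2),(0,3)):
    e=P[b]-P[a]; print(np.degrees(np.arctan2(-e[0],e[1])))
Q=[at_z(p,f(*c),.078) for c in ((350,362),(521,348),(330,188),(513,172))]
print('cheek tops',*Q)
for a,b in((0,1),(2,3)):
    e=Q[b]-Q[a]; print(np.degrees(np.arctan2(e[1],e[0])))
E
python3 m2.py
```

```text
axis [0.4935 0.0458 0.054 ] [ 0.5149 -0.0183  0.054 ] [ 0.5198 -0.0297  0.054 ] [ 0.5324 -0.0673  0.054 ]
0.11958260434104329 18.948620704885776
0.06755273694004274 18.422271129828218
foot [ 0.489 -0.05   0.003] [ 0.5722 -0.0199  0.003 ] [0.5414 0.0657 0.003 ] [0.4593 0.037  0.003 ] [0.5155 0.0082 0.003 ] [np.float64(0.09190826682549831), np.float64(0.08846732335323251), np.float64(0.09091979726085501), np.float64(0.08696444932987701)]
19.91428585251011
19.273566422326223
19.775255894668025
18.836403596955588
cheek tops [ 0.498  -0.0285  0.078 ] [ 0.5547 -0.0089  0.078 ] [0.4788 0.0265 0.078 ] [0.535  0.0458 0.078 ]
19.080236290193564
18.994918118905748
```

```bash
python3 -m jog '[[0,0,-0.085,-3,2,0,45],[0,0,-0.085,-3,2,30,45],[0,0,-0.085,-3,2,60,45],[0,0,-0.085,-3,2,85,45],[0,0,-0.085,-3,2,95,45],[0,0,-0.085,-3,2,95,45],[0,0,-0.085,-3,2,95,10],[0,0,-0.085,-3,2,95,5]]'; python3 -m jog '[[0,0,0,0,0,0,5],[0,0,0,0,0,0,5],[0,0,0,0,0,0,5],[0,0,0,0,0,-2,5],[0,0,0,0,0,-4,5],[0,0,0,0,0,-6,5],[0,0,0,0,0,-9,5],[0,0,0,0,0,-9,5]]'
```

```text
time: 5.35
ee_pos: [0.5272, -0.0485, 0.0365]
eef_rot: [1.818, 2.558, 0.002]
ft_force: [-0.9, -0.4, 1.5]
finger_gap: 0.196
gripper_force: 0.3
time: 6.15
ee_pos: [0.5257, -0.0484, 0.044]
eef_rot: [-1.82, -2.561, -0.0]
ft_force: [-0.3, -0.3, 1.1]
finger_gap: 0.063
gripper_force: 0.0
```

The fingers closed to about 5 mm, so the grasp missed. I take a look.

```bash
python3 - <<'E'
from h import *
w=shot('wrist');a=shot('scene');b=shot('side')
im=np.hstack([cv2.resize(c,(400,400),interpolation=cv2.INTER_CUBIC) for c in (w['color'][100:300,220:420],a['color'][190:270,300:380],)])
cv2.imwrite('pics/c4.png',im[:,:,::-1])
for n in('spindle_root','spindle_end','spindle'): print(n,[(np.round(d['position']),round(d['score'],2),at_z(w,d['position'],.054)[:2]) for d in pinpoint(w,n)][:3])
E
```

```text
spindle_root [(array([318., 202.]), 0.69, array([ 0.51469539, -0.02377025]))]
spindle_end [(array([324.,  81.]), 0.77, array([0.49863652, 0.03225301])), (array([323., 199.]), 0.39, array([ 0.51662625, -0.02151062]))]
spindle [(array([315., 247.]), 0.92, array([ 0.52130902, -0.04807846]))]
```

View pics/c4.png

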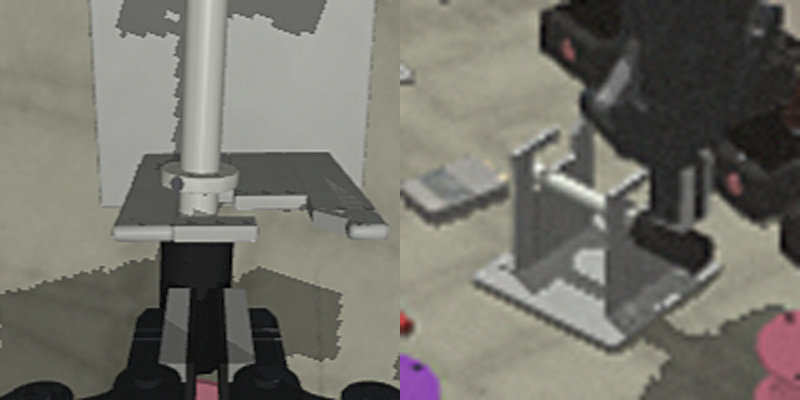

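```bash
python3 - <<'E'
from h import *
np.set_printoptions(precision=4,suppress=True)
w=shot('wrist');T=tool();print(T[:3,3],status.observe()['finger_gap'],status.observe()['gripper_force'])
for q in ([0,0,0],[0,0,-.019],[0,.009,-.019],[.011,.003,0],[.011,.009,0]): print(q,proj(w,(T@np.r_[q,1])[:3]))
u=np.array([-.329,.944,0]);o=np.array([.526,-.0485,.054])
for s in(-.019,.019,.031,.099): print(s,proj(w,o+u*s))
a=shot('scene');print('scene tcp',proj(a,T[:3,3]),'handle',proj(a,o-.019*u),proj(a,o+.019*u))
im=cv2.resize(w['color'][200:400,190:450],(780,600),interpolation=cv2.INTER_CUBIC)
im=np.clip(im.astype(float)*2.2,0,255).astype(np.uint8)
cv2.imwrite('pics/c5.png',im[:,:,::-1])
E
```

```text
[ 0.5256 -0.0484  0.0437] 0.05824875602267119 0.0
[0, 0, 0] [322.6017 241.8317]
[0, 0, -0.019] [322.5687 257.4375]
[0, 0.009, -0.019] [340.1852 257.4218]
[0.011, 0.003, 0] [327.9556 223.7474]
[0.011, 0.009, 0] [338.7099 223.738 ]
-0.019 [323.3318 281.4487]
0.019 [323.2714 217.0926]
0.031 [323.2506 194.9087]
0.099 [323.1129  48.1646]
scene tcp [354.9324 240.5286] handle [361.6138 239.8543] [348.9496 234.0693]
```

View pics/c5.png

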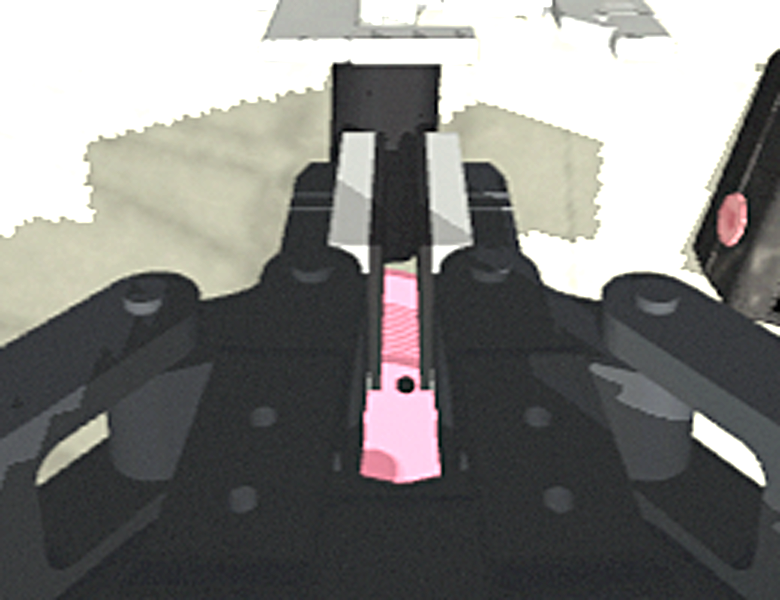

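The pads show gap columns 375–428 and end above the handle. By triangulation the pad tips sit about 22 mm behind the nominal TCP, so they only pinched the top facet. I open, go about 28 mm lower (still clear of the foot) and close again.

```bash
python3 -m jog '[[0,0,0,0,-2,0,45],[0,0,0,0,-2,0,45],[0,0,0,0,-2,0,45],[0,0,0,0,-2,8,45],[0,0,0,0,-2,18,45],[0,0,0,0,-2,28,45],[0,0,0,0,-2,28,45],[0,0,0,0,-2,28,10]]'; python3 -m jog '[[0,0,0,0,0,0,5],[0,0,0,0,0,0,5],[0,0,0,0,0,0,5],[0,0,0,0,0,0,5],[0,0,0,0,0,0,5],[0,0,0,0,0,0,5],[0,0,0,0,0,0,5],[0,0,0,0,0,0,5]]'
```

```text
time: 7.35
ee_pos: [0.5232, -0.049, 0.015]
eef_rot: [-1.819, -2.56, 0.001]
ft_force: [0.5, 0.5, -0.1]
finger_gap: 0.375
gripper_force: 0.0
time: 8.15
ee_pos: [0.524, -0.0491, 0.0159]
eef_rot: [1.82, 2.56, 0.0]
ft_force: [-0.4, -0.1, 0.6]
finger_gap: 0.197
gripper_force: 58.5
```

```bash
python3 -m jog '[[0,0,0,0,0,-5,5],[0,0,0,0,0,-9,5],[0,0,0,0,0,-9,5],[0,0,0,0,5,-9,5],[0,0,0,0,10,-9,5],[0,0,0,0,15,-9,5],[0,0,0,0,18,-9,5],[0,0,0,0,18,-9,5]]'; python3 - <<'E'
from h import *
w=shot('wrist');T=tool()
for n in('spindle_root','spindle_end','spindle','seat_near','seat_far'): print(n,[(np.round(d['position']),round(d['score'],2)) for d in pinpoint(w,n)][:3])
E
```

```text
time: 8.95
ee_pos: [0.5414, -0.0429, 0.0246]
eef_rot: [1.819, 2.561, 0.0]
ft_force: [-0.3, -0.7, -0.8]
finger_gap: 0.199
gripper_force: 58.5
spindle_root [(array([320., 221.]), 0.6)]
spindle_end [(array([326.,  74.]), 0.89), (array([299., 133.]), 0.38), (array([318., 278.]), 0.33)]
spindle [(array([320., 277.]), 0.62), (array([277.,  76.]), 0.44)]
seat_near [(array([285., 212.]), 0.83)]
seat_far [(array([278.,  74.]), 0.86)]
```

```bash
python3 -m jog '[[0,0,0,0,0,-15,5],[0,0,0,0,0,-35,5],[0,0,0,0,0,-60,5],[0,0,0,0,0,-90,5],[0,0,0,0,0,-110,5],[0,0,0,0,0,-110,5],[0,0,0,0,0,-110,5],[0,0,0,0,0,-110,5]]'; python3 - <<'E'
from h import *
np.set_printoptions(precision=4,suppress=True)
w=shot('wrist','pics/w6full.png');T=tool()
C=np.array(w['tool_from_camera']); w['C']=C   # work in tool coords
for n in('spindle_root','spindle_end','spindle'): print(n,[(np.round(d['position'],1),round(d['score'],2),at_z(w,d['position'],-.038)*1000) for d in pinpoint(w,n)][:1])
im=cv2.resize(w['color'][0:300,220:420],(400,600),interpolation=cv2.INTER_CUBIC)
im=np.clip(im*1.5,0,255).astype(np.uint8)
cv2.imwrite('pics/w6.png',im[:,:,::-1])
for d in outline_of(w,'spindle')[:1]:
    m=d['pixels']
    for r in range(0,300,10):
        c=np.where(m[r])[0]
        if len(c): print(r,c.min(),c.max(),end='; ')
E
```

```text
time: 10.05
ee_pos: [0.5396, -0.0431, 0.1333]
eef_rot: [-1.819, -2.559, 0.002]
ft_force: [0.0, -0.2, -1.1]
finger_gap: 0.199
gripper_force: 59.5
spindle_root [(array([324.3, 219.8]), 0.88, array([ 27.6287,   0.8213, -38.    ]))]
spindle_end [(array([327.6,  76.9]), 0.65, array([ 84.7463,   2.0338, -38.    ]))]
spindle [(array([321.4, 276.1]), 0.83, array([  0.4069,  -0.4819, -38.    ]))]
30 317 328; 40 313 338; 50 313 339; 60 313 338; 70 314 337; 80 314 337; 90 313 337; 100 313 337; 110 314 336; 120 313 336; 130 314 336; 140 314 335; 150 313 335; 160 313 336; 170 313 335; 180 314 335; 190 313 334; 200 301 346; 210 304 342; 220 314 335; 230 309 338; 240 303 344; 250 303 344; 260 305 342; 270 305 342; 280 305 341; 290 306 341;
```

View pics/w6.png

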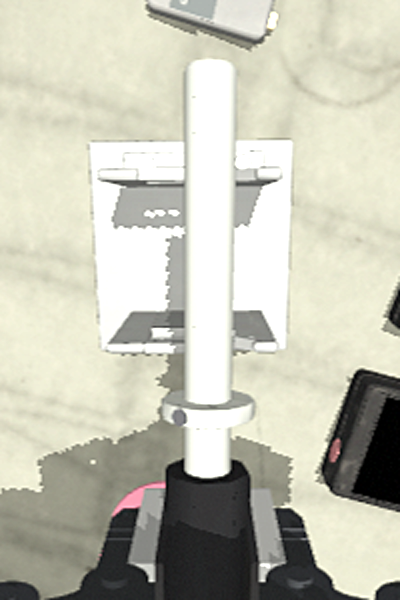

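The picture shows the spindle straight in the grip: nose at crop (210,62), collar at (207,410), handle between the pads.

```bash
python3 - <<'E'
from h import *
np.set_printoptions(precision=2,suppress=True)
w=shot('wrist');w['C']=np.array(w['tool_from_camera'])
for uv in [(325.5,31),(326,50),(325.5,100),(325,140),(324.5,180),(323.5,205),(323.5,250)]: print(uv,at_z(w,uv,-.038)*1000)
for x in (99,35,31,19): print(x,proj(w,np.array([x,0.8,-38])/1e3),proj(w,np.array([x,0.8,-43])/1e3))
E
```

```text
(325.5, 31) [100.19   1.22 -38.  ]
(326, 50) [ 93.95   1.42 -38.  ]
(325.5, 100) [ 76.5    1.26 -38.  ]
(325, 140) [ 61.38   1.09 -38.  ]
(324.5, 180) [ 45.1   0.9 -38. ]
(323.5, 205) [ 34.29   0.48 -38.  ]
(323.5, 250) [ 13.42   0.48 -38.  ]
99 [324.32  34.68] [324.39  31.72]
35 [324.25 203.39] [324.31 207.13]
31 [324.25 212.36] [324.3 216.4]
19 [324.24 238.35] [324.29 243.21]
```

```bash
cat > plan.py <<'E'
from h import *
np.set_printoptions(precision=4,suppress=True)
NT=np.array([99.5,1.3,-38])/1e3; YT=0.012  # nose in tool; rod yaw in tool
yaw=np.radians(-2.); p=np.radians(40)
hh=np.array([-np.sin(yaw),np.cos(yaw),0])
d=hh*np.cos(p)+np.array([0,0,-np.sin(p)])
zt=-hh*np.sin(p)+np.array([0,0,-np.cos(p)])
Rs=np.column_stack([d,np.cross(zt,d),zt])          # spindle frame (x along, z down)
Rt=Rs@R.from_euler('z',-YT).as_matrix()
def goal(m,so): 
    G=np.eye(4);G[:3,:3]=Rt;G[:3,3]=m-d*so-Rt@NT;return G
def rel(T,G):
    D=np.linalg.inv(T)@G; return R.from_matrix(D[:3,:3]).as_rotvec(),D[:3,3]*1000
E
python3 - <<'E'
from plan import *
T=tool();print(T); m=np.array([.4902,.2709,.0736]); print(d)
for so in(.06,.03): G=goal(m,so);print(G[:3,3],*rel(T,G))
E
```

```text
[[-0.3288  0.9444 -0.0014  0.5404]
 [ 0.9444  0.3288  0.0001 -0.0431]
 [ 0.0006 -0.0013 -1.      0.1341]
 [ 0.      0.      0.      1.    ]]
[ 0.0267  0.7656 -0.6428]
[0.485  0.1244 0.147 ] [ 0.1319 -0.6893  0.3437] [176.4049   2.7217 -12.8634]
[0.4858 0.1473 0.1277] [ 0.1319 -0.6893  0.3437] [197.8212  11.0546   6.4215]
```

```bash
python3 -m jog '[[0.020,-0.103,0.052,20,0,-15,5],[0.040,-0.207,0.103,50,0,-25,5],[0.060,-0.310,0.155,80,0,-30,5],[0.080,-0.414,0.206,110,1,-30,5],[0.099,-0.517,0.258,140,2,-25,5],[0.119,-0.620,0.309,165,2.5,-18,5],[0.132,-0.689,0.344,176,2.7,-13,5],[0.132,-0.689,0.344,176,2.7,-13,5]]'; python3 - <<'E'
from plan import *
T=tool(); m=np.array([.4902,.2709,.0736])
for so in(.03,.015,.008): print(so,*rel(T,goal(m,so)))
E
```

```text
time: 11.15
ee_pos: [0.4842, 0.127, 0.1439]
eef_rot: [1.836, 1.806, -0.684]
ft_force: [-0.7, 0.9, -0.1]
finger_gap: 0.198
gripper_force: 59.5
0.03 [-0.0007  0.0033  0.0068] [26.0268  1.3902 -0.8225]
0.015 [-0.0007  0.0033  0.0068] [41.0241  1.6717 -0.8726]
0.008 [-0.0007  0.0033  0.0068] [48.0228  1.8031 -0.896 ]
```

```bash
python3 -m jog '[[0,0,0,12,0,0,5],[0,0,0,24,0,0,5],[0,0,0,36,0,0,5],[0,0,0,45,0,0,5],[0,0,0,45,0,0,5],[0,0,0,45,0,0,5],[0,0,0,45,0,0,5],[0,0,0,45,0,0,5]]'; python3 - <<'E'
from plan import *
T=tool(); m=np.array([.4902,.2709,.0736])
print(*rel(T,goal(m,0)))
w=shot('wrist');a=shot('scene')
ww=w['color'][0:120,250:400]
im=np.vstack([cv2.resize(ww,(750,600),interpolation=cv2.INTER_CUBIC)])
cv2.imwrite('pics/w7.png',im[:,:,::-1]); np.save('C7.npy',w['C']);np.save('T7.npy',T)
cv2.imwrite('pics/s7.png',a['color'][:,:,::-1])
E
```

```text
time: 11.95
ee_pos: [0.4863, 0.1582, 0.1193]
eef_rot: [1.844, 1.8, -0.676]
ft_force: [-0.3, 0.3, -1.9]
finger_gap: 0.193
gripper_force: 59.5
[ 0.0009 -0.0006 -0.0019] [16.2949 -0.0261  0.5233]
```

View pics/w7.png

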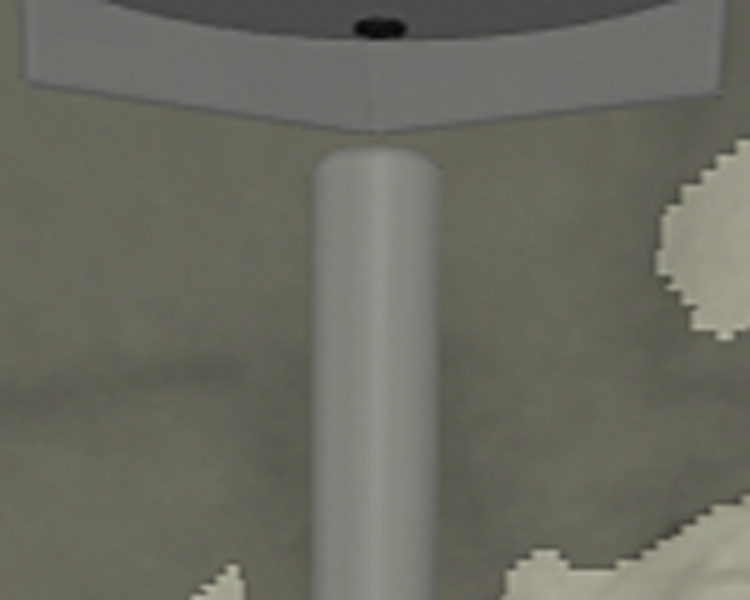

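The nose is at crop (377,150), the trough crease at column 371 and the flange's lowest point at about column 378, so it is laterally aligned within about 0.3 mm. I feel my way forward.

```bash
python3 -m jog '[[0,0,0,4,0,0,5],[0,0,0,8,0,0,5],[0,0,0,12,0,0,5],[0,0,0,15,0,0,5],[0,0,0,17,0,0,5],[0,0,0,18,0,0,5],[0,0,0,18,0,0,5],[0,0,0,18,0,0,5]]'; python3 - <<'E'
from plan import *
T=tool(); m=np.array([.4902,.2709,.0736])
print(*rel(T,goal(m,0)))
w=shot('wrist');print(status.observe()['ft_force'])
cv2.imwrite('pics/w8.png',cv2.resize(w['color'][0:120,250:400],(750,600),interpolation=cv2.INTER_CUBIC)[:,:,::-1])
a=shot('scene','pics/s8.png')
E
```

```text
time: 12.85
ee_pos: [0.4865, 0.1694, 0.1095]
eef_rot: [1.838, 1.797, -0.682]
ft_force: [-0.3, -8.5, 7.4]
finger_gap: 0.196
gripper_force: 59.6
[ 0.0012  0.0062 -0.0002] [1.3725 0.0219 0.1689]
[-0.316  -7.5139  7.9722]
```

The contact is 11 N straight along the axis, so the nose is on the flange face. I compute the normal offset from where the flange's lower arc lies in the wrist image.

```bash
python3 - <<'E'
from plan import *
w=shot('wrist');w['C']=np.array(w['tool_from_camera']);g=cv2.cvtColor(w['color'],cv2.COLOR_RGB2GRAY)
for c in (296,302,308,312,340,344,350,356): print(c,g[0:44:1,c])
N=NT
for dn in(-3,0,3):
    for x0 in (0,.0015):
        P=[proj(w,N+np.array([x0,.03*np.sin(t),dn/1e3+.03*np.cos(t)])) for t in np.radians([-25,-15,0,15,25])]
        print(dn,x0,np.round(np.array(P),1).tolist())
    print('trough edge crease? mouth',proj(w,N+np.array([0,0,dn/1e3])))
E
```

```text
296 [ 97  97  97  98  98  96  98 100  82  77  76  77  77  77  76  78  77  78
  77  78  77  77  77  76  76  78  77  77  78  77  77  78  77  78  78  77
  78  77  78  78  77  77  73 100]
302 [ 98  98  98  98  98  99  99 103  76  75  77  77  78  77  76  78  77  77
  76  77  76  76  77  77  77  77  77  78  78  77  77  78  76  77  78  77
  77  78  78  77  77  78  76  79]
308 [100 100  99 100 100 100 102  94  75  76  76  77  76  76  76  77  77  76
  76  77  77  77  77  78  77  77  76  78  76  76  78  78  80  77  78  78
  78  77  77  78  77  76  77  73]
312 [101  99 101 100 101 101 103  91  76  77  76  79  77  77  78  77  78  76
  77  76  77  77  78  76  77  78  77  80  83  82  82  80  83  98 103 110
 111 111 110 110 110 111 109 109]
340 [ 99 100 100 100 100 100 100 103  80  76  76  77  77  77  75  77  77  77
  77  77  77  77  76  77  77  78  77  78  76  76  75  75  81  84  76  78
  77  76  77  77  77  77  77  76]
344 [100  99 100  99  99  98  99 101  84  76  76  77  76  77  77  78  77  77
  78  77  77  77  78  77  77  77  78  79  77  76  76  77  79  76  77  77
  77  78  78  78  78  78  77  
[... 216 characters left out ...]
 76
 77 78 77 77 78 78 77 78 78 78 78 77 77 77 77 78 78 78 76 73]
-3 0 [[296.2, 43.3], [307.8, 44.0], [325.5, 44.4], [343.2, 44.0], [354.8, 43.3]]
-3 0.0015 [[296.2, 39.5], [307.7, 40.2], [325.5, 40.7], [343.3, 40.2], [354.9, 39.4]]
trough edge crease? mouth [326.097   29.3921]
0 0 [[296.8, 44.5], [308.1, 45.2], [325.4, 45.6], [342.8, 45.2], [354.2, 44.5]]
0 0.0015 [[296.7, 40.8], [308.0, 41.5], [325.5, 41.9], [342.9, 41.5], [354.3, 40.7]]
trough edge crease? mouth [326.0229  31.2345]
3 0 [[297.3, 45.7], [308.4, 46.3], [325.4, 46.7], [342.4, 46.3], [353.6, 45.6]]
3 0.0015 [[297.2, 42.0], [308.3, 42.7], [325.4, 43.1], [342.5, 42.7], [353.7, 42.0]]
trough edge crease? mouth [325.9523  32.9865]
```

```bash
cat > fit.py <<'E'
from plan import *
from scipy.optimize import least_squares
def fit(lo=262,hi=388,v=True):
    w=shot('wrist');w['C']=np.array(w['tool_from_camera']);g=cv2.cvtColor(w['color'],cv2.COLOR_RGB2GRAY).astype(float)
    U=[];L=[]
    for c in range(lo,hi,2):
        if 309<c<342: rng=False
        else: rng=True
        col=g[:80,c]
        t=[r for r in range(1,30) if col[r-1]>=88>col[r]]
        if t:
            r=t[0]; U.append((c,r-1+(col[r-1]-88)/(col[r-1]-col[r])+.0))
            if rng:
                b=[q for q in range(r+8,70) if col[q-1]<88<=col[q]]
                if b: q=b[0];L.append((c,q-1+(88-col[q-1])/(col[q]-col[q-1])))
    U=np.array(U);L=np.array(L)
    th=np.radians(np.arange(-80,81,2))
    def curve(q,s):
        P=np.array([proj(w,NT+np.array([q[0],q[1]+.03*np.sin(t),q[2]+s*.03*np.cos(t)])) for t in th]); return P
    def res(q):
        A=curve(q,-1);B=curve(q,1)
        return np.r_[np.interp(U[:,0],A[:,0],A[:,1])-U[:,1],np.interp(L[:,0],B[:,0],B[:,1])-L[:,1]]
    s=least_squares(res,[0,0,0],loss='soft_l1',f_scale=.5,x_scale=.001)
    print('x0,dy,dn mm',s.x*1000,'med|res|',np.median(abs(s.fun)),len(U),len(L))
    if v: print(U[::4].round(1).tolist(),L[::3].round(1).tolist()); print(np.round(s.fun,1))
    return s.x
if __name__=='__main__': fit()
E
python3 fit.py
```

```text
x0,dy,dn mm [ 1.1111 -0.8502  4.0956] med|res| 0.5148140996373298 63 47
[[262.0, 11.6], [270.0, 10.5], [278.0, 9.4], [286.0, 8.4], [294.0, 7.6], [302.0, 7.5], [310.0, 7.1], [318.0, 7.2], [326.0, 7.2], [334.0, 7.5], [342.0, 7.8], [350.0, 8.3], [358.0, 9.0], [366.0, 9.7], [374.0, 11.0], [382.0, 12.4]] [[262.0, 37.3], [268.0, 38.6], [274.0, 39.7], [280.0, 40.6], [286.0, 41.5], [292.0, 42.4], [298.0, 43.0], [304.0, 43.4], [342.0, 44.4], [348.0, 44.2], [354.0, 43.8], [360.0, 43.4], [366.0, 42.7], [372.0, 42.2], [378.0, 41.4], [384.0, 40.4]]
[ 1.6  1.3  1.2  1.3  1.   1.1  0.9  0.9  0.7  0.6  0.5  0.6  0.6  0.4
  0.4  0.3  0.6  0.4  0.3  0.2  0.1  0.   0.  -0.   0.1  0.  -0.  -0.1
 -0.2 -0.2 -0.2 -0.2 -0.3 -0.2 -0.5 -0.4 -0.4 -0.4 -0.3 -0.3 -0.4 -0.2
 -0.1 -0.5 -0.5 -0.5 -0.3 -0.2 -0.4 -0.5 -0.4 -0.3 -0.2 -0.4 -0.4 -0.2
 -0.3 -0.2 -0.  -0.3 -0.1  0.2  0.   1.1  1.2  1.   1.1  1.   1.1  1.1
  0.8  1.   1.2  0.8  0.8  1.   0.8  0.8  0.7  0.8  0.9  0.6  0.6  0.6
  0.6  0.5  0.7 -0.4 -0.3 -0.4 -0.6 -0.2 -0.4 -0.6 -0.5 -0.7 -0.8 -0.8
 -0.9 -0.9 -0.9 -1.1 -1.2 -1.1 -1.3 -1.5 -1.5 -1.6 -1.8 -1.6]
```

```bash
python3 - <<'E'
from plan import *
w=shot('wrist');w['C']=np.array(w['tool_from_camera']);g=cv2.cvtColor(w['color'],cv2.COLOR_RGB2GRAY).astype(float)
print(g[20:42,308:344:2].astype(int))
h=cv2.cvtColor(cv2.imread('pics/w6full.png'),cv2.COLOR_BGR2GRAY).astype(float)
def edges(g,r):
    row=cv2.GaussianBlur(g,(3,3),0)[r]; gr=np.abs(np.diff(row)); 
    def sub(a,b):
        k=a+np.argmax(gr[a:b]); s=gr[k-1:k+2]; return k+.5+(s[2]-s[0])/(2*(2*s[1]-s[0]-s[2])+1e-9)
    return sub(306,320),sub(330,345)
for nm,im in (('lift',h),('now',g)):
  for r in (45,60,80,100,120,150,175):
    a,b=edges(im,r)
    # predicted silhouette width for axis heights
    def wid(zz):
        o=[]
        x=np.interp(r,[31,50,100,140,180],[100.2,94,76.5,61.4,45.1])/1e3
        best={}
        pts=np.array([proj(w,np.array([x+dx,.001+.005*np.sin(t),zz+.005*np.cos(t)])) for t in np.radians(np.arange(0,360,3)) for dx in np.arange(-.006,.0061,.001)])
        s=pts[abs(pts[:,1]-r)<.8]; return np.ptp(s[:,0])
    print(nm,r,round(a,2),round(b,2),'w',round(b-a,2),'pred',[ (z,round(wid(z/1e3),2)) for z in(-34,-36,-38,-40,-42)])
E
```

```text
[[ 76  76  77  77  77  77  77  78  76  77  77  78  77  77  77  77  77  77]
 [ 77  78  77  77  77  78  77  77  77  77  78  77  77  77  77  77  77  77]
 [ 77  77  77  77  78  77  77  77  77  77  77  77  77  77  77  77  77  77]
 [ 77  77  79  76  77  78  76  77  77  78  76  77  78  77  77  77  77  77]
 [ 77  77  77  78  77  77  77  77  77  77  76  77  77  77  77  77  77  76]
 [ 77  77  77  77  77  75  75  75  74  75  76  76  76  77  78  77  78  77]
 [ 77  78  76  75  80  81  86  89  89  89  88  79  79  74  76  77  78  78]
 [ 79  74  81  87  92  94  98 101 104 103 100  99  96  94  86  81  77  78]
 [ 75  71  83  87  91  93  95  98 101 101  98  96  95  93  90  84  77  72]
 [ 77  70  83  86  88  92 105 106 116 116 108 100  92  91  89  84  75  73]
 [ 77  70  82  89 109 121 122 126 127 133 128 123 112  93  87  85  75  73]
 [ 77  76  80 103 123 126 128 134 138 143 133 129 122 112  92  84  75  76]
 [ 80  82  83 119 129 130 132 137 143 146 138 135 130 122 101  82  80  81]
 [ 77  78  96 126 130 129 132 136 143 145 137 133 130 125 117  83  84  81]
 [ 78  74 106 123 128 129 132 137 142 146 137 134 
[... 743 characters left out ...]
41 pred [(-34, np.float64(26.32)), (-36, np.float64(26.63)), (-38, np.float64(25.67)), (-40, np.float64(27.56)), (-42, np.float64(28.03))]
lift 80 311.23 337.77 w 26.53 pred [(-34, np.float64(25.87)), (-36, np.float64(26.09)), (-38, np.float64(23.0)), (-40, np.float64(23.21)), (-42, np.float64(27.34))]Traceback (most recent call last):
  File "<stdin>", line 20, in <module>
  File "<stdin>", line 19, in wid
    return _methods._ptp(a, axis=axis, out=out, **kwargs)
           ~~~~~~~~~~~~~^^^^^^^^^^^^^^^^^^^^^^^^^^^^^^^^^
    umr_maximum(a, axis, None, out, keepdims),
    ~~~~~~~~~~~^^^^^^^^^^^^^^^^^^^^^^^^^^^^^^
ValueError: zero-size array to reduction operation maximum which has no identity
```

```bash
cat > fit.py <<'E'
from plan import *
from scipy.optimize import least_squares
def fit(lo=250,hi=400,x0=None,pitch=0.):
    w=shot('wrist');w['C']=np.array(w['tool_from_camera']);g=cv2.cvtColor(w['color'],cv2.COLOR_RGB2GRAY).astype(float)
    U=[];L=[]
    for c in range(lo,hi,2):
        col=g[:80,c]
        t=[r for r in range(1,30) if col[r-1]>=88>col[r]]
        if not t: continue
        r=t[0]; U.append((c,r-1+(col[r-1]-88)/(col[r-1]-col[r])))
        if not 309<c<342:
            b=[q for q in range(r+8,70) if col[q-1]<88<=col[q]]
            if b: q=b[0];L.append((c,q-1+(88-col[q-1])/(col[q]-col[q-1])))
    U=np.array(U);L=np.array(L);th=np.radians(np.arange(-85,86,2))
    def curve(q,s,pt):
        M=R.from_euler('zy',[q[3],pt]).as_matrix()
        return np.array([proj(w,NT+q[:3]+M@np.array([0,.03*np.sin(t),s*.03*np.cos(t)])) for t in th])
    def res(q,pt):
        A=curve(q,-1,pt);B=curve(q,1,pt)
        return np.r_[np.interp(U[:,0],A[:,0],A[:,1])-U[:,1],np.interp(L[:,0],B[:,0],B[:,1])-L[:,1]]
    for pt in (-.03,0,.03):
        s=least_squares(res,[0,0,0,0],args=(pt,),loss='soft_l1',f_scale=.5,x_scale=[.001]*3+[.01])
        print('pitch',pt,'x0,dy,dn mm',s.x[:3]*1000,'yaw',s.x[3],'cost',s.cost,'med',np.median(abs(s.fun)),len(U),len(L))
if __name__=='__main__': fit()
E
python3 fit.py
```

```text
pitch -0.03 x0,dy,dn mm [ 2.9254 -0.3179 13.7919] yaw 0.01613687588260879 cost 115.63339753599892 med 0.9580031593950795 75 59
pitch 0 x0,dy,dn mm [ 0.8931 -0.3014  3.0635] yaw 0.016011452809289065 cost 75.4944886521354 med 0.23533388035620373 75 59
pitch 0.03 x0,dy,dn mm [ -1.7624  -0.2361 -10.4131] yaw 0.016516053581044254 cost 72.91291820505188 med 0.29631491786971864 75 59
```

```bash
python3 -m jog '[[0,0,0,0,0,0.3,5],[0,0,0,0,0,0.6,5],[0,0,0,0,-0.1,0.9,5],[0,0,0,0,-0.1,1.2,5],[0,0,0,0,-0.2,1.5,5],[0,0,0,0,-0.2,1.8,5],[0,0,0,0,-0.2,2,5],[0,0,0,0,-0.2,2,5]]'; cat > st.py <<'E'
from plan import *
f=np.array(status.observe()['ft_force']);T=tool();m=np.array([.4902,.2709,.0736])
print('f tool',T[:3,:3].T@f,'rel',*rel(T,goal(m,0)))
E
python3 st.py
```

```text
time: 13.95
ee_pos: [0.4865, 0.1683, 0.1083]
eef_rot: [1.839, 1.797, -0.681]
ft_force: [-0.9, -7.7, 8.5]
finger_gap: 0.2
gripper_force: 59.7
f tool [-11.3602  -0.753   -1.5118] rel [ 0.0017  0.0056 -0.0006] [ 1.4221  0.0295 -1.4647]
```

```bash
python3 -m jog '[[0,0,0,0,0,0.3,5],[0,0,0,0,0,0.6,5],[0,0,0,0,0,0.9,5],[0,0,0,0,0,1.2,5],[0,0,0,0,0,1.5,5],[0,0,0,0,0,1.8,5],[0,0,0,0,0,2,5],[0,0,0,0,0,2,5]]'; python3 st.py;python3 - <<'E'
from plan import *
w=shot('wrist');g=cv2.cvtColor(w['color'],cv2.COLOR_RGB2GRAY).astype(int)
print(g[12:40,306:346:2])
E
```

```text
time: 14.75
ee_pos: [0.4866, 0.1672, 0.107]
eef_rot: [1.839, 1.797, -0.68]
ft_force: [-0.6, -7.3, 10.4]
finger_gap: 0.193
gripper_force: 59.8
f tool [-12.2898  -0.4773  -3.241 ] rel [ 0.0022  0.0051 -0.0008] [ 1.4526 -0.1024 -3.0874]
[[ 77  77  77  77  77  77  77  77  78  77  77  76  77  76  76  77  77  77
   77  76]
 [ 77  77  77  76  77  78  77  77  77  77  78  77  77  77  78  78  76  77
   77  76]
 [ 78  77  77  77  77  78  77  77  77  77  77  76  78  77  77  77  77  76
   77  77]
 [ 77  77  77  78  77  77  78  77  77  77  77  77  77  77  77  77  77  77
   77  77]
 [ 77  77  76  77  77  76  77  77  78  77  78  77  76  77  77  77  77  77
   77  77]
 [ 77  77  77  78  76  77  77  78  77  77  77  77  77  77  76  77  77  77
   76  76]
 [ 77  78  78  77  78  77  78  77  77  78  76  77  77  77  77  77  77  77
   77  77]
 [ 79  75  76  76  77  77  78  77  76  77  77  78  76  77  78  77  77  77
   77  76]
 [ 77  77  77  76  77  77  78  77  77  77  77  77  77  77  78  77  77  77
   77  78]
 [ 77  77  77  77  77  77  78  77  78  77  75  77  77  77  77  78  77  78
   77  77]
 [ 77  76  78  7
[... 814 characters left out ...]
  84  83
   78  77]
 [ 78  77  77 117 127 129 129 134 138 144 144 136 133 130 123 115  84  77
   77  76]
 [ 77  77  83 116 126 129 129 134 138 143 143 137 133 130 124 115  87  78
   77  77]
 [ 78  77  83 117 126 129 129 133 137 144 144 137 133 129 124 113  87  77
   78  77]
 [ 78  78  83 115 126 130 129 133 137 144 143 137 133 129 122 113  88  77
   77  76]
 [ 79  77  83 116 126 129 129 133 138 144 143 137 134 129 123 114  86  77
   79  78]
 [ 77  78  82 117 126 130 130 133 137 143 143 136 133 129 123 113  87  78
   78  78]
 [ 76  78  82 116 126 130 129 133 137 144 144 137 133 129 123 114  86  77
   77  77]
 [ 78  77  82 116 127 129 129 133 138 144 143 136 133 130 123 114  87  77
   78  77]]
```

```bash
python3 -m jog '[[0,0,0,-2,0,0,5],[0,0,0,-4,0,0,5],[0,0,0,-6,0,0,5],[0,0,0,-8,0,-1,5],[0,0,0,-8,0,-2,5],[0,0,0,-8,0,-3,5],[0,0,0,-8,0,-4,5],[0,0,0,-8,0,-4,5]]'; python3 st.py;python3 - <<'E'
from plan import *
w=shot('wrist');g=cv2.cvtColor(w['color'],cv2.COLOR_RGB2GRAY).astype(int)
np.set_printoptions(linewidth=200)
print(g[0:36,298:354:2])
E
```

```text
time: 15.6
ee_pos: [0.4862, 0.1663, 0.1124]
eef_rot: [1.843, 1.8, -0.677]
ft_force: [-0.6, -0.0, -0.3]
finger_gap: 0.196
gripper_force: 59.5
f tool [ 0.1909 -0.582   0.2876] rel [ 0.001  -0.0003 -0.0009] [5.6067 0.3287 0.4905]
[[ 76  76  76 ...  76  76  76]
 [ 76  77  77 ...  76  77  77]
 [ 76  77  75 ...  76  76  76]
 ...
 [107 102  88 ...  72  72  72]
 [111 111 111 ... 100 105 115]
 [110 110 110 ... 114 115 114]]
```

```bash
python3 - <<'E'
from plan import *
import sys
w=shot('wrist');g=cv2.cvtColor(w['color'],cv2.COLOR_RGB2GRAY).astype(int)
np.set_printoptions(linewidth=200,threshold=sys.maxsize)
print(g[0:40,300:352:2])
w['C']=np.array(w['tool_from_camera'])
for x in (101,105,105.5):
  for z in(-38,-36,-34): print(x,z,proj(w,np.array([x,1,z])/1e3),proj(w,np.array([x,1,z-5.8])/1e3),proj(w,np.array([x,1,z+5.8])/1e3))
E
```

```text
[[ 76  76  75  77  77  76  77  76  77  76  76  76  77  76  77  77  76  77  76  77  75  76  77  76  76  77]
 [ 77  77  76  76  77  76  76  76  76  77  76  76  77  76  77  77  76  76  77  76  76  76  76  77  77  76]
 [ 77  76  76  77  75  77  76  76  76  77  78  76  77  77  76  76  76  76  77  77  77  77  78  77  76  77]
 [ 76  77  76  76  76  77  76  77  77  76  76  76  76  77  76  76  76  77  76  76  77  77  77  76  77  76]
 [ 77  76  76  76  77  78  76  76  77  76  77  76  76  76  76  77  76  76  77  76  77  77  76  76  77  76]
 [ 77  76  76  76  76  75  76  77  75  76  77  75  77  76  77  77  76  77  76  76  76  76  77  76  75  77]
 [ 76  77  77  76  77  77  77  77  75  77  77  77  77  76  76  76  77  77  76  76  77  76  76  78  77  75]
 [ 77  77  77  76  76  76  77  78  76  76  77  76  76  76  76  76  77  76  78  77  75  77  77  76  76  77]
 [ 76  77  76  77  77  77  77  76  76  77  76  76  77  76  76  76  76  76  77  78  78  77  77  76  76  77]
 [ 77  77  77  77  77  77  77  77  76  77  76  77  77  76  76  77  77  76  77  76  76  77  77  76  76  76]
 [ 76  76  76  76  77  76  76 
[... 3098 characters left out ...]
 105 121 127 128 131 135 140 145 138 134 131 125 114 107 112 112 112 113 113 113]]
101 -38 [325.1921  26.5956] [325.2971  22.6932] [325.0969  30.135 ]
101 -36 [325.1583  27.8545] [325.2597  24.0833] [325.0661  31.2803]
101 -34 [325.1255  29.0723] [325.2236  25.4259] [325.0363  32.39  ]
105 -38 [325.2069  13.9928] [325.3138   9.3937] [325.1101  18.1598]
105 -36 [325.1725  15.4753] [325.2758  11.0325] [325.0788  19.5073]
105 -34 [325.1392  16.9091] [325.239   12.6148] [325.0484  20.8125]
105.5 -38 [325.2088  12.3988] [325.316    7.7106] [325.1118  16.646 ]
105.5 -36 [325.1743  13.9099] [325.2778   9.3812] [325.0804  18.0193]
105.5 -34 [325.1409  15.3713] [325.2409  10.9942] [325.05    19.3495]
```

The crop numbers show the bore mouth as an ellipse in columns 311–342 and rows 11–22, with the nose top at row 29. So the nose is about 2 mm low and about 0.4 mm to the left. I correct that and advance.

```bash
python3 -m jog '[[0,0,0,0,0.2,-1,5],[0,0,0,0,0.4,-2,5],[0,0,0,1,0.4,-2,5],[0,0,0,3,0.4,-2,5],[0,0,0,4.5,0.4,-2,5],[0,0,0,6,0.4,-2,5],[0,0,0,7.5,0.4,-2,5],[0,0,0,7.5,0.4,-2,5]]'; python3 st.py
```

```text
time: 16.5
ee_pos: [0.4868, 0.1712, 0.1107]
eef_rot: [1.84, 1.798, -0.681]
ft_force: [-0.7, -5.5, 5.5]
finger_gap: 0.197
gripper_force: 59.6
f tool [-7.752  -0.5971 -0.6733] rel [ 0.0012  0.0043 -0.0005] [ 0.7901 -0.1796  2.2414]
```

```bash
cat > bore.py <<'E'
from plan import *
import sys
w=shot('wrist');g=cv2.cvtColor(w['color'],cv2.COLOR_RGB2GRAY).astype(int)
np.set_printoptions(linewidth=200,threshold=sys.maxsize)
a,b=int(sys.argv[1]),int(sys.argv[2]);print(g[a:b,304:350:2])
E
python3 bore.py 18 38
```

```text
[[ 77  78  77  77  77  77  77  76  77  78  77  78  77  77  76  77  76  78  77  76  77  77  76]
 [ 77  78  78  78  77  78  78  77  79  77  76  77  77  78  76  77  79  77  77  77  78  77  78]
 [ 77  77  76  78  76  77  77  76  78  78  77  77  77  78  78  77  77  78  77  77  77  78  77]
 [ 77  77  78  77  78  78  77  78  77  76  76  77  77  77  77  77  77  77  78  76  77  77  78]
 [ 77  77  77  77  77  77  77  77  76  77  78  78  78  78  77  78  78  77  78  77  77  78  78]
 [ 77  78  77  78  77  78  78  78  77  77  78  77  77  78  76  76  79  77  76  79  77  77  77]
 [ 77  77  77  77  78  77  77  78  78  77  78  77  78  77  78  78  77  77  78  78  77  76  78]
 [ 78  77  78  78  77  77  78  76  78  76  77  77  77  78  77  78  77  78  77  77  78  77  77]
 [ 77  77  77  78  77  78  78  77  77  77  78  77  78  77  78  77  78  78  77  77  77  77  76]
 [ 77  78  79  77  78  77  78  76  77  76  77  77  77  77  77  77  78  77  77  77  77  77  76]
 [ 77  78  77  78  77  77  75  75  73  73  73  74  74  74  75  76  76  77  78  78  77  78  77]
 [ 77  78  77  78  77  75  75  79  89  96  97  92  83  82  72  74  76  77  78  76  77  77  78]
 [ 78  78  77  76  81  91 109 123 123 128 130 136 132 125 118  95  82  78  78  78  77  78  77]
 [ 78  77  74  73  82 103 122 127 129 134 140 145 136 131 125 115  94  82  72  79  78  77  77]
 [ 77  74  75  73  82 117 130 130 132 136 142 148 139 135 132 123 104  81  71  76  77  78  77]
 [ 78  76  76  73  93 124 129 130 131 136 143 146 138 134 132 126 116  78  70  78  77  79  78]
 [ 77  78  81  75 103 123 129 129 132 136 142 147 138 134 131 125 117  92  73  79  77  78  78]
 [ 77  78  81  82 104 123 129 129 132 135 142 147 138 133 130 125 116  95  83  81  78  77  78]
 [ 78  78  77  77 106 122 128 128 131 136 142 146 138 134 130 125 116  97  81  76  77  78  77]
 [ 78  78  77  76 104 122 129 129 132 135 142 145 138 134 130 125 114  94  77  78  78  78  78]]
```

```bash
python3 -m jog '[[0,0,0,-1,0.2,0.2,5],[0,0,0,-1,0.2,0.4,5],[0,0,0,0,0.2,0.6,5],[0,0,0,0,0.2,0.7,5],[0,0,0,0,0.2,0.8,5],[0,0,0,0.5,0.2,0.8,5],[0,0,0,1,0.2,0.8,5],[0,0,0,1,0.2,0.8,5]]'; python3 st.py; python3 bore.py 26 36
```

```text
time: 17.35
ee_pos: [0.487, 0.1743, 0.1074]
eef_rot: [1.845, 1.801, -0.675]
ft_force: [-0.8, 2.1, 0.5]
finger_gap: 0.197
gripper_force: 59.6
f tool [ 1.2939 -0.8461 -1.6615] rel [ 0.0011 -0.0021 -0.0015] [-3.7394 -0.3539  1.7673]
[[101 102 102 103 102 103 104 103 104 105 105 105 106 104 104 103 102 101 100 100  99  99  98]
 [102 102 104 104 105 106 106 106 106 108 107 106 106 104 105 103 103 101 100  99  99  98  99]
 [ 97  97  91  91  92  92  92  92  93  93  93  96 100 100 100 103 104 105 103 103 102 101 100]
 [ 76  77  76  76  77  76  76  76  77  77  77  77  77  76  77  77  77  77  81  84  82  90  96]
 [ 78  76  78  76  77  77  77  77  76  77  77  78  77  77  76  76  76  77  77  76  76  77  77]
 [ 77  77  77  78  78  78  77  78  77  78  79  77  78  79  79  79  78  78  77  77  78  77  78]
 [ 78  79  78  79  77  77  77  78  78  77  77  78  78  78  78  78  78  77  77  78  77  77  79]
 [ 79  78  78  78  77  79  77  77  78  77  77  78  78  78  79  78  77  78  78  78  76  78  78]
 [ 79  77  78  78  79  78  79  78  78  77  79  78  78  78  78  78  78  79  77  79  78  77  78]
 [ 77  78  78  79  77  78  78  78  77  78  78  78  78  78  78  78  78  78  78  77  79  79  78]]
```

The nose dropped in: axial force is near zero at about 5 mm depth. I push on in stages.

```bash
python3 -m jog '[[0,0,0,3,0,0,5],[0,0,0,6,0,0,5],[0,0,0,9,0,0,5],[0,0,0,12,0,0,5],[0,0,0,15,0,0,5],[0,0,0,18,0,0,5],[0,0,0,20,0,0,5],[0,0,0,20,0,0,5]]'; python3 st.py
```

```text
time: 18.2
ee_pos: [0.4872, 0.1891, 0.0947]
eef_rot: [1.844, 1.801, -0.677]
ft_force: [0.7, 2.5, 0.1]
finger_gap: 0.194
gripper_force: 59.7
f tool [ 1.8692  0.6509 -1.7494] rel [ 0.0008 -0.0007 -0.001 ] [-23.2851  -0.257    1.5122]
```

```bash
python3 -m jog '[[0,0,0,4,0,0,5],[0,0,0,8,0,0,5],[0,0,0,12,0,0,5],[0,0,0,16,0,0,5],[0,0,0,20,0,0,5],[0,0,0,24,0,0,5],[0,0,0,28,0,0,5],[0,0,0,28,0,0,5]]'; python3 st.py
```

```text
time: 19.0
ee_pos: [0.4876, 0.2108, 0.0763]
eef_rot: [1.844, 1.801, -0.677]
ft_force: [0.9, 1.6, -0.0]
finger_gap: 0.2
gripper_force: 59.8
f tool [ 1.2185  0.8475 -0.9955] rel [ 0.0008 -0.0008 -0.0008] [-51.6853  -0.2095   1.3965]
```

```bash
python3 -m jog '[[0,0,0,3,0,0,5],[0,0,0,6,0,0,5],[0,0,0,8,0,0,5],[0,0,0,9,0,0,5],[0,0,0,10,0,0,5],[0,0,0,11,0,0,5],[0,0,0,12,0,0,5],[0,0,0,12,0,0,5]]'; python3 st.py
```

```text
time: 19.8
ee_pos: [0.4879, 0.2188, 0.0697]
eef_rot: [1.843, 1.8, -0.678]
ft_force: [1.1, -2.2, 2.1]
finger_gap: 0.196
gripper_force: 59.7
f tool [-2.9696  1.1455 -0.2172] rel [ 0.0008  0.0009 -0.0009] [-62.0765  -0.2805   1.5614]
```

The collar meets the reel at 3–4 N. Next I work out the lift-and-level path, which keeps the reel's lower corner off the back plate.

```bash
python3 - <<'E'
import numpy as np
from scipy.spatial.transform import Rotation as R
P0=np.array([54,1,-38.])
b=lambda t:30*np.sin(t)+18*np.cos(t)-18
def sh(t,l,e,t0=0,b0=0,l0=0):
    Q=P0+[-(b(t)+e),0,-l]; return Q-R.from_rotvec([0,t,0]).apply(P0)
for t,l,e in [(0,0,1.5),(0,5,1.5),(0,10,1.5),(0,14,1.5),(.08,17,2),(.16,20,2),(.24,22,2),(.32,24,2)]: print(t,sh(t,l,e).round(1))
A=sh(.32,24,2); Ra=R.from_rotvec([0,.32,0])
for t,l,e in [(.40,26,2),(.48,28,2),(.56,30,2),(.64,32,2),(.698,34,2)]: print('second',round(t-.32,3),Ra.inv().apply(sh(t,l,e)-A).round(1))
E
```

```text
0 [-1.5  0.   0. ]
0 [-1.5  0.  -5. ]
0 [ -1.5   0.  -10. ]
0 [ -1.5   0.  -14. ]
0.08 [ -1.1   0.  -12.8]
0.16 [  0.2  -0.  -11.9]
0.24 [  2.    0.  -10.3]
0.32 [ 4.2  0.  -8.9]
second 0.08 [ 2.2 -0.   1.7]
second 0.16 [ 4.9 -0.   3.3]
second 0.24 [8.  0.  4.6]
second 0.32 [11.7  0.   5.6]
second 0.378 [14.8 -0.   5.7]
```

```bash
python3 -m jog '[[0,0,0,-1.5,0,0,5],[0,0,0,-1.5,0,-5,5],[0,0,0,-1.5,0,-10,5],[0,0,0,-1.5,0,-14,5],[0,0.08,0,-1.1,0,-12.8,5],[0,0.16,0,0.2,0,-11.9,5],[0,0.24,0,2,0,-10.3,5],[0,0.32,0,4.2,0,-8.9,5]]'; python3 st.py; python3 -m jog '[[0,0.08,0,2.2,0,1.7,5],[0,0.16,0,4.9,0,3.3,5],[0,0.24,0,8,0,4.6,5],[0,0.32,0,11.7,0,5.6,5],[0,0.378,0,14.8,0,5.7,5],[0,0.378,0,14.8,0,5.7,5],[0,0.378,0,14.8,0,5.7,5],[0,0.378,0,14.8,0,5.7,5]]';python3 - <<'E'
from plan import *
T=tool();f=np.array(status.observe()['ft_force']);print(T,T[:3,:3].T@f)
E
```

```text
time: 20.6
ee_pos: [0.4881, 0.229, 0.0737]
eef_rot: [2.045, 1.997, -0.393]
ft_force: [0.1, -0.6, -2.2]
finger_gap: 0.195
gripper_force: 59.3
f tool [0.273  0.1329 2.2153] rel [ 0.0017 -0.324  -0.0003] [-67.3943  -0.2769 -10.924 ]
time: 21.4
ee_pos: [0.4884, 0.2405, 0.0628]
eef_rot: [-2.246, -2.19, 0.008]
ft_force: [-0.4, 0.6, -1.3]
finger_gap: 0.196
gripper_force: 59.3
[[ 0.0252  0.9997 -0.0065  0.4884]
 [ 0.9997 -0.0252 -0.0005  0.2405]
 [-0.0007 -0.0065 -1.      0.0628]
 [ 0.      0.      0.      1.    ]] [ 0.5728 -0.3725  1.3363]
```

```bash
python3 -m jog '[[0,0,0,0,0,-15,5],[0,0,0,0,0,-35,5],[0,0.1,0,0,0,-55,5],[0,0.2,0,0,0,-70,5],[0,0.3,0,0,0,-80,5],[0,0.4,0,0,0,-80,5],[0,0.4,0,0,0,-80,5],[0,0.4,0,0,0,-80,5]]'; python3 - <<'E'
from plan import *
w=shot('wrist','pics/w9.png');w['C']=np.array(w['tool_from_camera']);print(tool()[:3,3])
g=cv2.cvtColor(w['color'],cv2.COLOR_RGB2GRAY).astype(int)
for c in(290,300,324,350,360): print(c,g[0:250:4,c])
for x in (35,71,99): print(x,proj(w,np.array([x,1,-43])/1e3),proj(w,np.array([x,1,-68])/1e3))
for n in('reel','spindle','spindle_root'): print(n,[(np.round(d['position']),round(d['score'],2)) for d in pinpoint(w,n)][:2])
for d in outline_of(w,'reel')[:1]: print(d['extent'],d['score'])
E
```

```text
time: 22.2
ee_pos: [0.4887, 0.2397, 0.1423]
eef_rot: [-2.03, -1.974, -0.402]
ft_force: [-0.0, 0.1, -2.3]
finger_gap: 0.198
gripper_force: 59.3
[0.4889 0.2403 0.1426]
290 [ 12   8  10  10  11   8   8  10  10  13  11  52  41  41 130 123 119 122
 130 126 117 116 121 123 119 118 125 112 113 115  94  94  73 115 145  74
 135 146  88 129 132 140  81 131 143 130  98 129 144 127 101  85  94 113
 112 105 130 163 164 168  95 170  78]
300 [  7  23  28  23  19  13   8   9   6  12   6  44  42  37 130 125 118 122
 121 124 119 120 128 126 123 121 125 115 116 121  96  95  80  95 122  96
 134 145  77 139 147 105 146 139  78  85 138 148 124 118 138  85  82 115
 116  79  81  83  91 103 104  74 130]
324 [ 54  48  51  52  47  46  43  40 177 171 170 170 170 170 171 170 171 171
 171 170 171 171 172 171 171 171 172 122 124 127 105 103  96 147 130 135
 145 148 117 145 153  97 141 146  94 148 146 146 117 143 151  83  84 119
 118 110 110 111 110 104  15  28  25]
350 [ 52  52  50  50  53  52  50  47  47  48  48  46  45  35 129 122 120 126
 119 124 124 120 123 122 124 127 117 118 114 116  92  88  89  89 121 124
 137 141  98 134 146  70 136 137 127 107 133 143 101 131 135  84  82 115
 114  81  80  85 104 101 102  70 125]
360 [ 46  48  46  45  46  46  48  44  42  42  43  41  42  25 129 125 121 120
 114 121 121 122 120 119 120 121 120 119 112 112  89  78  86  90  87 101
 125 139  70 128 136 104 111 126 137  93 124 127 137  94 112  84  79 110
 105 168 166 160 159 159 167 165  81]
35 [324.802  208.3972] [325.2405 232.4856]
71 [324.9009 116.7978] [325.4139 120.378 ]
99 [324.991   33.2995] [325.5784  14.0166]
reel [(array([323., 160.]), 0.84), (array([320., 275.]), 0.66)]
spindle [(array([320., 275.]), 0.91)]
spindle_root [(array([323., 220.]), 0.7)]
[324.6, 166.8, 151.0, 110.3] 0.69
```

The reel is on the spindle at about 55 mm. Now I carry it to above the slot mouths.

```bash
python3 - <<'E'
from plan import *
T=tool()
G=np.eye(4);u=np.array([-.329,.944,0]);v=np.array([.944,.329,0]);G[:3,:3]=np.column_stack([u,v,[0,0,-1]]);G[:3,3]=[.5407,-.042,.135]
r,t=rel(T,G);print(r,t)
for k in np.linspace(1/8,1,8):
    print(np.round(r*min(1,k*1.0),3),np.round(t*k,0))
E
```

```text
[ 0.0657 -0.3963 -0.356 ] [-262.2517   58.7369 -102.7346]
[ 0.008 -0.05  -0.044] [-33.   7. -13.]
[ 0.016 -0.099 -0.089] [-66.  15. -26.]
[ 0.025 -0.149 -0.133] [-98.  22. -39.]
[ 0.033 -0.198 -0.178] [-131.   29.  -51.]
[ 0.041 -0.248 -0.222] [-164.   37.  -64.]
[ 0.049 -0.297 -0.267] [-197.   44.  -77.]
[ 0.058 -0.347 -0.311] [-229.   51.  -90.]
[ 0.066 -0.396 -0.356] [-262.   59. -103.]
```

```bash
python3 -m jog '[[0.004,-0.02,-0.02,-15,3,-6,5],[0.012,-0.06,-0.06,-43,10,-17,5],[0.021,-0.12,-0.11,-78,18,-31,5],[0.030,-0.18,-0.16,-115,26,-45,5],[0.040,-0.24,-0.22,-155,35,-61,5],[0.050,-0.30,-0.27,-195,44,-77,5],[0.060,-0.36,-0.33,-232,52,-91,5],[0.066,-0.396,-0.356,-262,59,-103,5]]'; python3 -m jog '[[0,0,0,0,0,0,5],[0,0,0,0,0,0,5],[0,0,0,0,0,0,5],[0,0,0,0,0,0,5],[0,0,0,0,0,0,5],[0,0,0,0,0,0,5],[0,0,0,0,0,0,5],[0,0,0,0,0,0,5]]'; python3 - <<'E'
from plan import *
np.set_printoptions(linewidth=200)
T=tool();print(T)
G=np.eye(4);u=np.array([-.329,.944,0]);v=np.array([.944,.329,0]);G[:3,:3]=np.column_stack([u,v,[0,0,-1]]);G[:3,3]=[.5407,-.042,.135]
print(*rel(T,G))
w=shot('wrist','pics/w10.png');w['C']=np.array(w['tool_from_camera'])
g=cv2.cvtColor(w['color'],cv2.COLOR_RGB2GRAY).astype(int)
print(g[80:130:2,324],g[196:240:2,324]);print(g[20:36,324])
hsv=cv2.cvtColor(w['color'],cv2.COLOR_RGB2HSV);m=(hsv[...,0]<18)&(hsv[...,1]>110)&(hsv[...,2]>90);m[:, :270]=0;m[:,380:]=0;r=np.where(m[:,310:340].sum(1)>20)[0];print('copper rows',r.min(),r.max())
for n in('seat_near','seat_far'): 
  w2=dict(w);w2['C']=T@w['C'];print(n,[(np.round(d['position']),round(d['score'],2),at_z(w2,d['position'],.054)) for d in pinpoint(w,n)][:1])
for x,z in((53,-38-20),(38,-58),(70,-58)): print(proj(w,np.array([x,1,z])/1e3))
E
```

```text
time: 23.25
ee_pos: [0.5413, -0.0438, 0.1353]
eef_rot: [1.818, 2.561, -0.001]
ft_force: [-0.3, -0.3, -3.1]
finger_gap: 0.199
gripper_force: 59.3
time: 24.05
ee_pos: [0.5405, -0.0429, 0.1352]
eef_rot: [-1.821, -2.559, -0.001]
ft_force: [-0.0, -1.3, -2.3]
finger_gap: 0.196
gripper_force: 59.3
[[-0.3276  0.9448 -0.0004  0.5405]
 [ 0.9448  0.3276  0.0009 -0.0429]
 [ 0.0009 -0.0001 -1.      0.1352]
 [ 0.      0.      0.      1.    ]]
[-0.0001 -0.0009 -0.0016] [0.7281 0.5091 0.1906]
[219 219 220 220 221 220 221 221 221 221 221 221 221 224 171 174 174 175 182  88 137 119 193 200 174] [187 146 153 188  93  74  73 117 159 158 157 150 203 201 201 201 200 200 201 200 203 141]
[141 141 143 144 144 145 147 146 145 141 177 192 211 215 213 214]
copper rows 119 203
seat_near []
seat_far [(array([301.,  87.]), 0.88, array([0.4974, 0.0337, 0.054 ]))]
[325.0937 171.1946]
[325.0452 212.3743]
[325.1538 120.2837]
```

```bash
python3 -m jog '[[0,0,0,0,0,15,5],[0,0,0,0,0,30,5],[0,0,0,0,0,45,5],[0,0,0,0,0,60,5],[0,0,0,0,0,70,5],[0,0,0,0,0,78,5],[0,0,0,0,0,84,5],[0,0,0,0,0,84,5]]'; python3 -m jog '[[0,0,0,0,0,5,5],[0,0,0,0,0,10,5],[0,0,0,0,0,14,5],[0,0,0,0,0,18,5],[0,0,0,0,0,22,5],[0,0,0,0,0,25,5],[0,0,0,0,0,25,5],[0,0,0,0,0,25,5]]'
```

```text
time: 25.0
ee_pos: [0.54, -0.0429, 0.0505]
eef_rot: [-1.821, -2.558, 0.0]
ft_force: [-0.3, 0.3, -2.1]
finger_gap: 0.197
gripper_force: 59.3
time: 25.8
ee_pos: [0.5404, -0.0429, 0.0263]
eef_rot: [-1.821, -2.559, -0.001]
ft_force: [0.9, -0.8, -1.4]
finger_gap: 0.199
gripper_force: 59.4
```

```bash
python3 -m jog '[[0,0,0,0,0,1,5],[0,0,0,0,-3,1,5],[0,0,0,0,-6,1,5],[0,0,0,0,-9,1,5],[0,0,0,0,-12,1,5],[0,0,0,0,-15,1,5],[0,0,0,0,-17.5,1,5],[0,0,0,0,-17.5,1,5]]'
```

```text
time: 26.6
ee_pos: [0.5233, -0.0488, 0.0249]
eef_rot: [-1.821, -2.558, -0.0]
ft_force: [0.1, -0.3, -2.1]
finger_gap: 0.195
gripper_force: 59.3
```

```bash
python3 -m jog '[[0,0,0,0,0,2,5],[0,0,0,0,0,4,5],[0,0,0,0,0,6,5],[0,0,0,0,0,8,5],[0,0,0,0,0,9,5],[0,0,0,0,0,9.5,5],[0,0,0,0,0,9.5,5],[0,0,0,0,0,9.5,5]]'; python3 - <<'E'
from plan import *
np.set_printoptions(precision=4)
f=np.array(status.observe()['ft_force']);print(f)
w=shot('wrist','pics/w11.png');a=shot('scene','pics/s11.png');b=shot('side','pics/d11.png')
for n,k in(('spindle_root',25),('spindle_end',83),('reel',53)):
  for nm,p in(('w',w),('scene',a),('side',b)):
    print(n,nm,proj(p,np.array([.5249,-.0454,.054])+k/1e3*np.array([-.329,.944,0])).round(),[(np.round(d['position']),round(d['score'],2)) for d in pinpoint(p,n)][:2])
E
```

```text
time: 27.4
ee_pos: [0.5244, -0.0488, 0.0165]
eef_rot: [1.822, 2.559, 0.002]
ft_force: [-0.7, -2.3, 5.9]
finger_gap: 0.197
gripper_force: 60.0
[-0.6592 -2.2563  5.853 ]
spindle_root w [326. 219.] [(array([323., 219.]), 0.61)]
spindle_root scene [346. 233.] [(array([346., 234.]), 0.63)]
spindle_root side [322. 189.] [(array([324., 186.]), 0.58)]
spindle_end w [326.  73.] [(array([324.,  77.]), 0.71)]
spindle_end scene [328. 224.] [(array([444., 278.]), 0.64)]
spindle_end side [329. 197.] [(array([329., 201.]), 0.37)]
reel w [326. 153.] [(array([314., 366.]), 0.59), (array([323., 157.]), 0.57)]
reel scene [337. 229.] [(array([383., 264.]), 0.67), (array([339., 228.]), 0.65)]
reel side [325. 193.] [(array([375., 192.]), 0.76), (array([329., 191.]), 0.69)]
```

Contact force with the height back at the grasp height means it is seated. I release.

```bash
python3 -m jog '[[0,0,0,0,0,0,12],[0,0,0,0,0,0,25],[0,0,0,0,0,0,45],[0,0,0,0,0,0,45],[0,0,0,0,0,0,45],[0,0,0,0,0,0,45],[0,0,0,0,0,0,45],[0,0,0,0,0,0,45]]'; python3 - <<'E'
from plan import *
np.set_printoptions(precision=2,suppress=True)
T=tool();w=shot('wrist','pics/w12.png');w['C']=np.array(w['tool_from_camera'])
g=cv2.cvtColor(w['color'],cv2.COLOR_RGB2GRAY).astype(float)
for n in('spindle_root','spindle_end','spindle','reel','seat_near','seat_far'): print(n,[(np.round(d['position'],1),round(d['score'],2)) for d in pinpoint(w,n)][:2])
print(T[:3,3],status.observe()['finger_gap']); print(g[18:40,324].astype(int)); print(g[60,304:346].astype(int),g[225,304:346].astype(int))
E
```

```text
time: 28.8
ee_pos: [0.5239, -0.0486, 0.0156]
eef_rot: [-1.821, -2.559, -0.001]
ft_force: [-0.2, -0.7, 0.2]
finger_gap: 0.531
gripper_force: 0.0
spindle_root [(array([324.5, 220.8]), 0.56)]
spindle_end [(array([325.4,  80.1]), 0.84)]
spindle [(array([325.5, 161.2]), 0.45)]
reel [(array([  9.5, 159.7]), 0.81), (array([325.3, 159.8]), 0.69)]
seat_near [(array([326.9, 222.5]), 0.81), (array([320.2, 277.5]), 0.55)]
seat_far [(array([324.8,  75.6]), 0.81)]
[ 0.52 -0.05  0.02] 0.529626248487247
[130 132 130 128 128 129 128 127 125 133 174 188 207 205 205 204 204 204
 205 204 204 204]
[195 184 166 164 178 179 169 124  84 105 116 123 128 131 132 136 141 145
 151 163 179 185 177 164 156 152 147 143 139 135 130 122 111 104 113 119
 116 117 116 117 118 118] [131 133 132 133 133 132 132 133 133 132 131 131 131 132 132 133 133 133
 133 134 134 133 133 133 132 132 132 132 132 133 134 134 133 131 130 131
 132 131 130 130 130 129]
```

```bash
python3 -m jog '[[0,0,0,0,0,-5,45],[0,0,0,0,0,-15,45],[0,0,0,0,0,-30,45],[0,0,0,0,0,-50,45],[0,0,0,0,0,-75,45],[0,0,0,0,0,-100,45],[0,0,0,0,0,-120,45],[0,0,0,0,0,-120,45]]'; python3 - <<'E'
from plan import *
np.set_printoptions(precision=4,suppress=True)
w=shot('wrist','pics/w13.png');a=shot('scene','pics/s13.png');b=shot('side','pics/d13.png')
u=np.array([-.329,.944,0]);v=np.array([.944,.329,0]);o=np.array([.5249,-.0454,.054])
for n,k in(('spindle',0),('spindle_root',25),('spindle_end',83),('reel',55),('seat_near',25),('seat_far',83)):
    for nm,p in(('w',w),('scene',a),('side',b)):
        e=proj(p,o+u*k/1e3); c=[d for d in pinpoint(p,n)]
        c=[(np.round(np.array(d['position'])-e,1),round(d['score'],2),((at_z(p,d['position'],.054)-o)@np.column_stack([u,v])*1000).round(1)) for d in c if np.linalg.norm(np.array(d['position'])-e)<25]
        print(n,nm,c[:1])
# nose and handle ends along the axis in wrist image
g=cv2.cvtColor(w['color'],cv2.COLOR_RGB2GRAY).astype(int)
for k in range(-30,112,3): 
    e=proj(w,o+u*k/1e3); print(k,g[int(round(e[1])),int(round(e[0]))],end='; ')
E
```

```text
time: 29.95
ee_pos: [0.5266, -0.049, 0.1399]
eef_rot: [1.818, 2.554, 0.007]
ft_force: [0.8, -0.3, 0.6]
finger_gap: 0.526
gripper_force: 0.0
spindle w [(array([-4.5,  1.5]), 0.71, array([-1.3, -3.7]))]
spindle scene [(array([-1.2,  1.5]), 0.41, array([-1.5, -6.8]))]
spindle side [(array([2. , 0.4]), 0.4, array([ 4.5, -4.6]))]
spindle_root w [(array([-1.5, -0.2]), 0.72, array([25.1, -1.2]))]
spindle_root scene [(array([-0.7, -0.4]), 0.65, array([27.4,  0.2]))]
spindle_root side [(array([4.4, 1.4]), 0.58, array([37.8, -8.3]))]
spindle_end w [(array([0.1, 1.9]), 0.61, array([81.6,  0.1]))]
spindle_end scene []
spindle_end side [(array([ 1.8, -0.6]), 0.38, array([80.8, -6. ]))]
reel w [(array([-2.,  6.]), 0.89, array([50.4, -1.5]))]
reel scene [(array([-1.1,  0.2]), 0.67, array([56.5, -2.4]))]
reel side [(array([-12.8,  -8.4]), 0.72, array([-9.3, 15.2]))]
seat_near w [(array([ 1.4, -0.4]), 0.58, array([25.3,  1.1]))]
seat_near scene [(array([-0.2, -1.6]), 0.65, array([29.7,  5.1]))]
seat_near side [(array([ 4.9, -1.3]), 0.78, array([ 21.3, -16. ]))]
seat_far w [(array([-1.9, -1.1]), 0.66, array([83.7, -1.4]))]
seat_far scene [(array([-2.4,  0.2]), 0.92, array([87. , -4.4]))]
seat_far side [(array([2.7, 1.1]), 0.98, array([91.3, -4.5]))]
-30 97; -27 97; -24 103; -21 38; -18 37; -15 38; -12 38; -9 38; -6 38; -3 37; 0 38; 3 37; 6 36; 9 35; 12 35; 15 32; 18 164; 21 194; 24 182; 27 174; 30 157; 33 82; 36 102; 39 186; 42 159; 45 157; 48 169; 51 160; 54 188; 57 159; 60 139; 63 193; 66 135; 69 161; 72 201; 75 202; 78 131; 81 133; 84 185; 87 209; 90 205; 93 206; 96 207; 99 139; 102 141; 105 140; 108 141; 111 141;
```

```bash
python3 -c "
from station import manip
print(manip.close_job())"
```

```text
the job is handed in; nothing more can be done
None
```

I handed the job in at about 30 s. By the last camera measurements the spindle is back in both seats under the hooks, about 2 mm off lengthwise, with the reel on it between the cheeks and the gripper clear; no verdict was returned.

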